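# Swap the hand-radio battery packs in the desk charger

## Robot

A 6-joint arm with a two-finger parallel gripper is mounted at the origin on the work surface. World frame = base frame: x ahead of the robot, y to its left, z up, the work surface at z = 0. Lengths are in m, angles in rad, forces in N, time in s.
With the tool pointing down it reaches from about 0.35 to 0.975 m from the base axis. Payload 4.9 kg.
Tool frame: the origin (TCP) lies at the very end of the fingers, on their centre line; the grasp point (between the pads) lies 19 mm behind it; z points along the fingers, y is the line along which they close (so a half turn about z gives the same grasp; the last joint's range is limited). The gripper opens to 85 mm and grips with 20 to 120 N. Pads are 22 mm wide; open, the fingers measure 114 mm over their backs; the gripper's body (76 mm by 85 mm) begins 54 mm behind the grasp point. The pads swing forward as they close: fully open they stand 13 mm farther back than shut.
Start: joints at [1.102, 0.053, 1.613, -0, 1.476, -0.119], TCP at [0.214, 0.587, 0.231] pointing down, gripper open.
Joint ranges: [-3.01, 3.01], [-1.01, 2.22], [0.06, 2.58], [-1.02, 4.17], [0.09, 2.62], [-3.14, 3.14]. Speed limits (rad/s): [2.57, 2.57, 3.14, 3.14, 3.14, 3.14].

## Interface

Orientations are given as a rotation vector (axis times angle).
In Python, from station import ctrl, imaging gives the robot as it stands.
- The arm moves only by the tool play_rows, never from a script. Its argument "series" is a list of rows, each a list of 3 entries, a list of its own where there are three numbers: the opening, from 0 (shut) to 1 (fully open), then the shift along the tool's x, y, z each as a share of 0.05 m, from -1 to 1, then the turn, a rotation vector about the tool's x, y, z each as a share of 8 degrees, from -1 to 1. In form: [[grip, [dx, dy, dz], [ax, ay, az]], ...]. A call has 1 to 8 rows; each row shifts and turns the commanded pose from where the row before left it, along the tool's axes as they then stand; what a row does not reach is not made up. A row lasts 1/8 s, in which the tool goes at most 62.5 mm and 10.7 degrees, less where a joint would pass 70% of its speed; a pose out of reach is approached as far as the arm can. A call with a number of a shift or a turn outside -1 to 1 is refused whole. A call with a gripper value outside its range is refused whole. The fingers move at their own pace and stop on an object; "force" is the grip in N (left out, the last holds). Time passes only in rows, so rows that do not move let the fingers close. It gives the time, the measured TCP pose, the force, the opening and the grip force at its end, in the units of the state.
- ctrl.get_obs(): the state, without advancing time (a new reading comes with each control period).
- imaging.get_image(name): name is "scene" or "top" or "wrist"; returns a dict with "color" (400x640x3 uint8, blue, green, red), "fx", "fy", "cx", "cy" (pixels), "extrinsics" (4x4, takes a point from world to camera coordinates); the wrist camera has in their place "hand_eye" (4x4, takes a point from camera to tool coordinates, whose origin is the TCP and whose axes are the flange's). Camera axes: x right, y down, z forward; pixel columns grow to the right and rows downward; lengths in m; the calibration is good to about 2 mm. A picture is of the moment at which its call begins: read the wrist's pose just before it. There is no depth.
- ctrl.finish_job(): hands the job in; it is judged then, once.
The state is a dict: "t": time; "q": joint angles; "dq": joint speeds; "effort": joint torques, N m; "tool_pos": TCP position; "tool_rot": TCP orientation; "contact_force": force on the tool from outside, world axes, zero at the start; "wrist_torque": the same for the moment, N m; "opening": finger opening in m; "grip_force": force on a finger pad.
Only numpy, scipy, OpenCV 4.12 (cv2) and the standard library are available. Lean on these libraries where they do the work, as an engineer would, in place of code of your own. Each camera call takes 0.05 s, during which the arm holds its last target. There are 200 camera calls.

## Task

Switch the desk charger off (lever towards the robot), move the charged battery packs from its pockets into the wooden tray lying upright, and seat every empty pack from the desk flat, square and fully home in a charger pocket of your choice, then switch the charger on (lever away) and press its round start button fully down. The packs have thin cases, so handle them gently: grip them with no more than about 30 N and do not press hard. Leave the mug, microphone and morse key where they are.

Things in the scene. Friction and masses are not known exactly. Their poses are not given: they have to be found in the camera images.
- flat1_mid (a point): Flat (empty) battery pack: black block 70 x 42 x 34 mm high, about 0.15 kg, with a grey contact tongue (12 mm long, 20 wide, 20 high, at its foot) in the middle of one short end. Point: centre of the block without tongue, 17 mm above its underside; x points to the tongue, z up. Thin case. Lies upright on the desk at the start. None if absent.
- flat2_mid (a point): Flat (empty) battery pack: black block 70 x 42 x 34 mm high, about 0.15 kg, with a grey contact tongue (12 mm long, 20 wide, 20 high, at its foot) in the middle of one short end. Point: centre of the block without tongue, 17 mm above its underside; x points to the tongue, z up. Thin case. Lies upright on the desk at the start. None if absent.
- flat3_mid (a point): Flat (empty) battery pack: black block 70 x 42 x 34 mm high, about 0.15 kg, with a grey contact tongue (12 mm long, 20 wide, 20 high, at its foot) in the middle of one short end. Point: centre of the block without tongue, 17 mm above its underside; x points to the tongue, z up. Thin case. Lies upright on the desk at the start. None if absent.
- full1_mid (a point): Charged battery pack: black block 70 x 42 x 34 mm high, about 0.15 kg, with a grey contact tongue (12 mm long, 20 wide, 20 high, at its foot) in the middle of one short end. Point: centre of the block without tongue, 17 mm above its underside; x points to the tongue, z up. Thin case. Same shape as the empty ones; sits in pocket bay1 at the start. None if absent.
- full2_mid (a point): Charged battery pack: black block 70 x 42 x 34 mm high, about 0.15 kg, with a grey contact tongue (12 mm long, 20 wide, 20 high, at its foot) in the middle of one short end. Point: centre of the block without tongue, 17 mm above its underside; x points to the tongue, z up. Thin case. Same shape as the empty ones; sits in pocket bay2 at the start. None if absent.
- full3_mid (a point): Charged battery pack: black block 70 x 42 x 34 mm high, about 0.15 kg, with a grey contact tongue (12 mm long, 20 wide, 20 high, at its foot) in the middle of one short end. Point: centre of the block without tongue, 17 mm above its underside; x points to the tongue, z up. Thin case. Same shape as the empty ones; sits in pocket bay3 at the start. None if absent.
- bay1 (a point): Pocket of the fixed grey charger (150 x 360 mm, deck 40 mm high, 3 pockets 80 mm apart in y). Point: on the pocket floor, 28 mm above the desk, under the centre of a seated pack's block. 12 mm deep, 74 x 46 mm (2 mm room each side) plus a 24 mm wide, 13 mm long tongue slot at its +x end, away from the robot: a pack fits only with its tongue there. x: long axis; z up.
- bay2 (a point): Pocket of the fixed grey charger (150 x 360 mm, deck 40 mm high, 3 pockets 80 mm apart in y). Point: on the pocket floor, 28 mm above the desk, under the centre of a seated pack's block. 12 mm deep, 74 x 46 mm (2 mm room each side) plus a 24 mm wide, 13 mm long tongue slot at its +x end, away from the robot: a pack fits only with its tongue there. x: long axis; z up.
- bay3 (a point): Pocket of the fixed grey charger (150 x 360 mm, deck 40 mm high, 3 pockets 80 mm apart in y). Point: on the pocket floor, 28 mm above the desk, under the centre of a seated pack's block. 12 mm deep, 74 x 46 mm (2 mm room each side) plus a 24 mm wide, 13 mm long tongue slot at its +x end, away from the robot: a pack fits only with its tongue there. x: long axis; z up.
- switch (a joint): Black toggle lever on the charger's deck beyond bay3, on the -y side, its pivot 90 mm to -y and 25 mm to +x of bay3. It swings in the charger's x-z plane from 0 (off: leaning towards the robot, charger's -x) to 1.0 rad (on: leaning away, charger's +x) and stays where it is left; needs only a light push.
- switch_tip (a point): Tip of the lever, about 50 mm above its pivot; a push 10 to 15 mm below it moves the lever. The tip moves about 48 mm from off to on.
- start (a joint): Travel of the spring-loaded round start button in front of the lever (0 out, 0.006 m fully down, about 5 N); it springs back.
- start_top (a point): Centre of the top face of the start button (28 mm across), which is pressed straight down.
- tray_in (a point): Centre of the inner floor of the low wooden tray (fixed, outside 130 x 280 mm, 22 mm high, walls and floor 5 mm thick). y of the point runs along the long side.
- mug_rim (a point): Bystander: white mug, 76 mm across, 90 mm high; centre of its mouth.
- microphone: Bystander: black hand microphone lying on the desk, 90 x 65 x 26 mm; centre of its underside.
- morse_key: Bystander: brass morse key on a wooden base, 100 x 60 x 41 mm; centre of its underside.
Not all that is in view belongs to the job. Leave any white look-alike of the part that bears flat1_mid alone. Leave any green look-alike of the part that bears full3_mid alone.

How it is judged:
On the way, in this order (a step that is already met when the one before it is completed fails the run):
1. the charger is switched off (lever below 0.15 rad) (value of joint switch below 0.15 rad), for 0.2 s.
2. with the switch off, every charged pack lies upright in the tray and every empty pack is fully seated in a pocket (value of joint switch below 0.15 rad and ((horizontal distance between flat1_mid and bay1 below 0.005 m and z of flat1_mid in the frame of bay1 between 0.0145 and 0.0195 m and angle between the x axis of flat1_mid and the x axis of bay1, either way round below 0.09 rad and angle between flat1_mid's own z axis and vertical below 0.04 rad) or (horizontal distance between flat1_mid and bay2 below 0.005 m and z of flat1_mid in the frame of bay2 between 0.0145 and 0.0195 m and angle between the x axis of flat1_mid and the x axis of bay2, either way round below 0.09 rad and angle between flat1_mid's own z axis and vertical below 0.04 rad) or (horizontal distance between flat1_mid and bay3 below 0.005 m and z of flat1_mid in the frame of bay3 between 0.0145 and 0.0195 m and angle between the x axis of flat1_mid and the x axis of bay3, either way round below 0.09 rad and angle between flat1_mid's own z axis and vertical below 0.04 rad)) and ((horizontal distance between flat2_mid and bay1 below 0.005 m and z of flat2_mid in the frame of bay1 between 0.0145 and 0.0195 m and angle between the x axis of flat2_mid and the x axis of bay1, either way round below 0.09 rad and angle between flat2_mid's own z axis and vertical below 0.04 rad) or (horizontal distance between flat2_mid and bay2 below 0.005 m and z of flat2_mid in the frame of bay2 between 0.0145 and 0.0195 m and angle between the x axis of flat2_mid and the x axis of bay2, either way round below 0.09 rad and angle between flat2_mid's own z axis and vertical below 0.04 rad) or (horizontal distance between flat2_mid and bay3 below 0.005 m and z of flat2_mid in the frame of bay3 between 0.0145 and 0.0195 m and angle between the x axis of flat2_mid and the x axis of bay3, either way round below 0.09 rad and angle between flat2_mid's own z axis and vertical below 0.04 rad)) and ((horizontal distance between flat3_mid and bay1 below 0.005 m and z of flat3_mid in the frame of bay1 between 0.0145 and 0.0195 m and angle between the x axis of flat3_mid and the x axis of bay1, either way round below 0.09 rad and angle between flat3_mid's own z axis and vertical below 0.04 rad) or (horizontal distance between flat3_mid and bay2 below 0.005 m and z of flat3_mid in the frame of bay2 between 0.0145 and 0.0195 m and angle between the x axis of flat3_mid and the x axis of bay2, either way round below 0.09 rad and angle between flat3_mid's own z axis and vertical below 0.04 rad) or (horizontal distance between flat3_mid and bay3 below 0.005 m and z of flat3_mid in the frame of bay3 between 0.0145 and 0.0195 m and angle between the x axis of flat3_mid and the x axis of bay3, either way round below 0.09 rad and angle between flat3_mid's own z axis and vertical below 0.04 rad)) and x of full1_mid in the frame of tray_in between -0.055 and 0.055 m and y of full1_mid in the frame of tray_in between -0.125 and 0.125 m and z of each of full1_mid, full2_mid, full3_mid in the frame of tray_in below 0.022 m and angle between each of full1_mid, full2_mid, full3_mid's own z axis and vertical below 0.12 rad and x of full2_mid in the frame of tray_in between -0.055 and 0.055 m and y of full2_mid in the frame of tray_in between -0.125 and 0.125 m and x of full3_mid in the frame of tray_in between -0.055 and 0.055 m and y of full3_mid in the frame of tray_in between -0.125 and 0.125 m), for 0.2 s.
3. the charger is switched on (lever above 0.85 rad) (value of joint switch above 0.85 rad), for 0.2 s.
4. with the switch on, the start button is pressed down (beyond 4 mm) (value of joint switch above 0.85 rad and value of joint start above 0.004 m), for 0.1 s.
At the end, for the whole second after the job is handed in: Each empty pack in a pocket: centre within 5 mm, underside within 2.5 mm of the floor, square within 0.09 rad, level within 0.04 rad. Each charged pack upright (0.12 rad) on the tray floor, within 55 x 125 mm of the tray centre. Lever above 0.85 rad, button out; all at rest (((horizontal distance between flat1_mid and bay1 below 0.005 m and z of flat1_mid in the frame of bay1 between 0.0145 and 0.0195 m and angle between the x axis of flat1_mid and the x axis of bay1, either way round below 0.09 rad and angle between flat1_mid's own z axis and vertical below 0.04 rad) or (horizontal distance between flat1_mid and bay2 below 0.005 m and z of flat1_mid in the frame of bay2 between 0.0145 and 0.0195 m and angle between the x axis of flat1_mid and the x axis of bay2, either way round below 0.09 rad and angle between flat1_mid's own z axis and vertical below 0.04 rad) or (horizontal distance between flat1_mid and bay3 below 0.005 m and z of flat1_mid in the frame of bay3 between 0.0145 and 0.0195 m and angle between the x axis of flat1_mid and the x axis of bay3, either way round below 0.09 rad and angle between flat1_mid's own z axis and vertical below 0.04 rad)) and ((horizontal distance between flat2_mid and bay1 below 0.005 m and z of flat2_mid in the frame of bay1 between 0.0145 and 0.0195 m and angle between the x axis of flat2_mid and the x axis of bay1, either way round below 0.09 rad and angle between flat2_mid's own z axis and vertical below 0.04 rad) or (horizontal distance between flat2_mid and bay2 below 0.005 m and z of flat2_mid in the frame of bay2 between 0.0145 and 0.0195 m and angle between the x axis of flat2_mid and the x axis of bay2, either way round below 0.09 rad and angle between flat2_mid's own z axis and vertical below 0.04 rad) or (horizontal distance between flat2_mid and bay3 below 0.005 m and z of flat2_mid in the frame of bay3 between 0.0145 and 0.0195 m and angle between the x axis of flat2_mid and the x axis of bay3, either way round below 0.09 rad and angle between flat2_mid's own z axis and vertical below 0.04 rad)) and ((horizontal distance between flat3_mid and bay1 below 0.005 m and z of flat3_mid in the frame of bay1 between 0.0145 and 0.0195 m and angle between the x axis of flat3_mid and the x axis of bay1, either way round below 0.09 rad and angle between flat3_mid's own z axis and vertical below 0.04 rad) or (horizontal distance between flat3_mid and bay2 below 0.005 m and z of flat3_mid in the frame of bay2 between 0.0145 and 0.0195 m and angle between the x axis of flat3_mid and the x axis of bay2, either way round below 0.09 rad and angle between flat3_mid's own z axis and vertical below 0.04 rad) or (horizontal distance between flat3_mid and bay3 below 0.005 m and z of flat3_mid in the frame of bay3 between 0.0145 and 0.0195 m and angle between the x axis of flat3_mid and the x axis of bay3, either way round below 0.09 rad and angle between flat3_mid's own z axis and vertical below 0.04 rad)) and x of full1_mid in the frame of tray_in between -0.055 and 0.055 m and y of full1_mid in the frame of tray_in between -0.125 and 0.125 m and z of each of full1_mid, full2_mid, full3_mid in the frame of tray_in below 0.022 m and angle between each of full1_mid, full2_mid, full3_mid's own z axis and vertical below 0.12 rad and x of full2_mid in the frame of tray_in between -0.055 and 0.055 m and y of full2_mid in the frame of tray_in between -0.125 and 0.125 m and x of full3_mid in the frame of tray_in between -0.055 and 0.055 m and y of full3_mid in the frame of tray_in between -0.125 and 0.125 m and value of joint switch above 0.85 rad and linear speed of each of flat1, flat2, flat3, full1, full2, full3 below 0.02 m/s and value of joint start below 0.002 m); the robot touches nothing.
It fails at once if a pack is squeezed or pressed by the fingers with more than 75 N in all (both fingers added) (contact force between the fingers and flat1 above 75 N or contact force between the fingers and flat2 above 75 N or contact force between the fingers and flat3 above 75 N or contact force between the fingers and full1 above 75 N or contact force between the fingers and full2 above 75 N or contact force between the fingers and full3 above 75 N).
It fails at once if a bystander (mug, microphone, morse key) is moved more than 30 mm (distance of any of mug_rim, microphone, morse_key from where it was at the start of the episode above 0.03 m).
Of full1, full2, full3 only 2 to 3 are there at a start; the rules pass over those that are not, and their reading is None.
Of flat1, flat2, flat3 only 2 to 3 are there at a start; the rules pass over those that are not, and their reading is None.
At some moment in a run one of flat1, flat2, flat3, full1, full2, full3 may be knocked a few centimetres aside while the robot is not near it.
It also fails if it takes over 210 s, if anything falls off the work surface, if the arm or the gripper's body presses on something with over 40 N, if the wrist force passes 120 N, or if a joint passes its speed limit or range.

## Working session

There is one attempt and no reset: what is moved stays moved. The work goes in short steps, Python scripts to look and compute and a tool call to move; the robot and the scene stay as the last step left them, time stands still between calls to the robot, and variables do not carry over. Pictures are saved under pics/ and viewed, at most 14 in all, crops included, and the job is handed in when it is done.

Besides the shell and the picture viewer there is one more tool, called after "Emit:" as name(argument=value, ...), one argument or row to a line, values as JSON. play_rows: Moves the arm, as the interface text tells. Shift numbers are shares of 0.05 m and turn numbers shares of 8 degrees, none past 1 either way. Its arguments: {"type":"object","properties":{"series":{"type":"array"},"force":{"type":"number"}},"required":["series"]}

```bash
ls; mkdir -p pics
cat > h.py <<'E'
import numpy as np, cv2
from scipy.spatial.transform import Rotation as R
from station import ctrl, imaging
def obs(): return ctrl.get_obs()
def snap(name, f):
    o=obs(); im=imaging.get_image(name); cv2.imwrite('pics/'+f,im['color'])
    K=np.array([[im['fx'],0,im['cx']],[0,im['fy'],im['cy']],[0,0,1.]])
    if 'extrinsics' in im: T=np.linalg.inv(np.array(im['extrinsics']))
    else:
        W=np.eye(4); W[:3,:3]=R.from_rotvec(o['tool_rot']).as_matrix(); W[:3,3]=o['tool_pos']; T=W@np.array(im['hand_eye'])
    return im['color'],K,T
def ray(K,T,uv,z):
    uv=np.atleast_2d(np.array(uv,float)); d=np.c_[uv,np.ones(len(uv))]@np.linalg.inv(K).T@T[:3,:3].T
    return T[:3,3]+d*((z-T[2,3])/d[:,2])[:,None]
def proj(K,T,P):
    P=np.atleast_2d(np.array(P,float)); c=(P-T[:3,3])@T[:3,:3]; p=c@K.T; return p[:,:2]/p[:,2:]
E
python3 - <<'E'
from h import *
import pickle
D={}
for n in('scene','top'):
    D[n]=snap(n,n+'0.png'); print(n,D[n][1],D[n][2].round(3))
pickle.dump(D,open('d0.pkl','wb'))
o=obs(); print(o); print(R.from_rotvec(o['tool_rot']).as_matrix().round(3))
E
```

```text
pics
scene [[467.03207797   0.         321.09846195]
 [  0.         467.03207797 203.84678998]
 [  0.           0.           1.        ]] [[-0.628  0.661 -0.41   1.045]
 [ 0.778  0.537 -0.327  0.342]
 [ 0.004 -0.524 -0.852  1.11 ]
 [ 0.     0.     0.     1.   ]]
top [[472.54590227   0.         323.78807192]
 [  0.         472.54590227 200.99522345]
 [  0.           0.           1.        ]] [[-0.014 -0.997  0.074  0.485]
 [-1.     0.015  0.02  -0.046]
 [-0.021 -0.074 -0.997  1.338]
 [ 0.     0.     0.     1.   ]]
{'t': 0.1, 'q': array([ 1.10197151e+00,  5.32908769e-02,  1.61414141e+00,  6.37323122e-06,
        1.47602949e+00, -1.18984536e-01]), 'dq': array([-0.00054224, -0.00065075, -0.00197243, -0.00075256, -0.00130552,
       -0.00018324]), 'effort': array([ 9.23345215e-04, -3.94898486e+01, -3.71366215e+01, -2.70225208e-06,
        3.90272849e-03,  1.98830162e-05]), 'tool_pos': array([0.21394919, 0.58663879, 0.23019508]), 'tool_rot': array([-5.46635218e-01, -3.09311275e+00,  2.80673783e-03]), 'contact_force': array([-0.24915032,  0.24865291, -0.3715053 ]), 'wrist_torque': array([-0.00731912, -0.02576929,  0.02210884]), 'grip_force': 0.0, 'opening': 0.0856448876318381}
[[-0.939  0.343 -0.001]
 [ 0.343  0.939 -0.002]
 [ 0.    -0.002 -1.   ]]
```

View pics/top0.png

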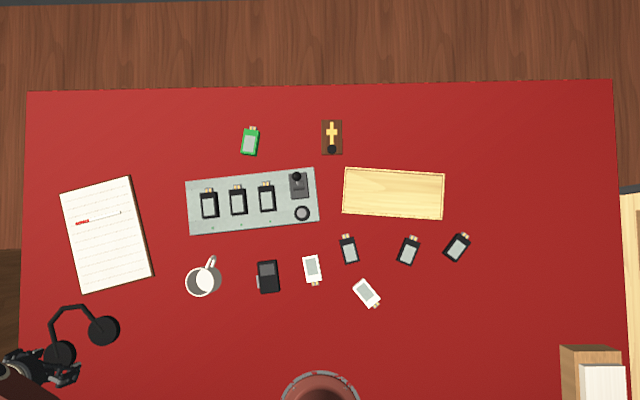

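View pics/scene0.png

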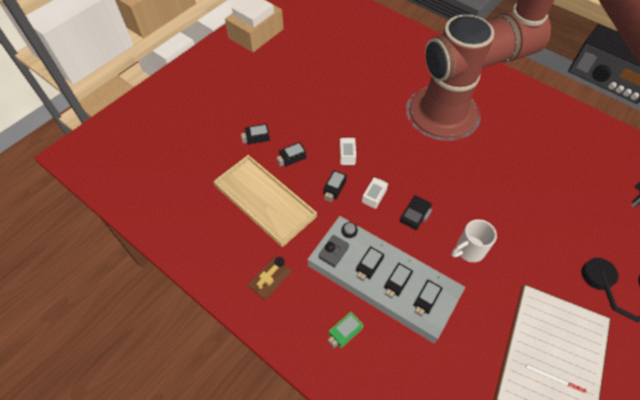

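```bash
cat >> h.py <<'E'
def need(x,y,z,yaw=None):
    """rows to reach: yaw = world heading of -tool x axis (deg). Turn first (about tool z), then shift."""
    o=obs(); M=R.from_rotvec(o['tool_rot']).as_matrix(); p=np.array(o['tool_pos'])
    cur=np.degrees(np.arctan2(-M[1,0],-M[0,0])); t=0
    if yaw is not None:
        t=-((yaw-cur+90)%180-90); 
    M2=M@R.from_rotvec([0,0,np.radians(t)]).as_matrix()
    # residual tilt
    d=M2.T@(np.array([x,y,z])-p)
    print('t %.2f pos'%o['t'],p.round(4),'yaw %.2f q6 %.2f tilt'%(cur,o['q'][5]),M[:2,2].round(4),'open %.4f gf %.1f'%(o['opening'],o['grip_force']),'F',np.round(o['contact_force'],1))
    print('turn units %.3f ; shift units'%(t/8),(d/0.05).round(3))
E
python3 - <<'E'
from h import *
import pickle
D=pickle.load(open('d0.pkl','rb'))
im,K,T=D['top']
P=lambda uv,z: ray(K,T,uv,z)[:,:2].round(3).tolist()
print('charger',P([(185,182),(314,167),(320,222),(190,235)],.04))
print('bays',P([(209,205),(238,201),(267,197)],.062))
print('btn,tip',P([(302,213),(296,176)],.05))
print('tray',P([(344,168),(445,174),(442,219),(342,212)],.022))
print('by',P([(204,281),(268,276),(332,138)],.02))
h=cv2.cvtColor(im,cv2.COLOR_BGR2HSV)
red=((h[...,0]<12)|(h[...,0]>168))&(h[...,1]>120)
m=((~red)*255).astype('uint8'); m[:225]=0;m[310:]=0;m[:,:330]=0;m[:,480:]=0
cs,_=cv2.findContours(m,cv2.RETR_EXTERNAL,cv2.CHAIN_APPROX_NONE)
for c in cs:
    if cv2.contourArea(c)>100: print(cv2.boundingRect(c),P([cv2.minAreaRect(c)[0]],.02),cv2.minAreaRect(c))
print(imaging.get_image('wrist')['hand_eye'])
need(.55,.1,.35,0)
E
```

```text
charger [[0.64, 0.365], [0.676, 0.006], [0.524, -0.009], [0.493, 0.35]]
bays [[0.574, 0.292], [0.583, 0.213], [0.593, 0.134]]
btn,tip [[0.549, 0.04], [0.651, 0.055]]
tray [[0.675, -0.078], [0.653, -0.359], [0.528, -0.347], [0.551, -0.07]]
by [[0.365, 0.316], [0.377, 0.138], [0.761, -0.045]]
(352, 278, 29, 31) [[0.324, -0.135]] ((366.9732360839844, 294.1103210449219), (31.649139404296875, 16.346755981445312), 50.52754211425781)
(396, 235, 24, 31) [[0.446, -0.253]] ((408.6331481933594, 249.18048095703125), (16.076923370361328, 29.53846549987793), 22.61986541748047)
(339, 233, 21, 32) [[0.452, -0.086]] ((348.233154296875, 247.8860321044922), (30.03020668029785, 14.760611534118652), 75.25643920898438)
(442, 232, 29, 30) [[0.455, -0.387]] ((457.4000549316406, 245.29998779296875), (17.0, 29.600000381469727), 36.869895935058594)
[[-1.29849477e-04 -9.64242250e-01 -2.65022389e-01  6.72252726e-02]
 [ 9.99999693e-01  7.96035845e-05 -7.79581596e-04 -5.05194437e-06]
 [ 7.72802244e-04 -2.65022408e-01  9.64241944e-01 -1.43852690e-01]
 [ 0.00000000e+00  0.00000000e+00  0.00000000e+00  1.00000000e+00]]
t 0.15 pos [0.214  0.5867 0.2303] yaw -20.04 q6 -0.12 tilt [-0.0007 -0.0015] open 0.0852 gf 0.0 F [ 0.  -0.2 -0.2]
turn units -2.505 ; shift units [-6.719 -9.738 -2.384]
```

Emit:
play_rows(
  series=[
    [0.7,[0,0,-1],[0,0,-0.835]],
    [0.7,[0,0,-1],[0,0,-0.835]],
    [0.7,[0,0,-0.4],[0,0,-0.835]],
    [0.7,[-1,-1,0],[0,0,0]],
    [0.7,[-1,-1,0],[0,0,0]],
    [0.7,[-1,-1,0],[0,0,0]],
    [0.7,[-1,-1,0],[0,0,0]],
    [0.7,[-1,-1,0],[0,0,0]],
  ],
)

```text
t: 1.15
tool_pos: [0.4361, 0.3645, 0.351]
tool_rot: [0.0, -3.141, -0.0]
contact_force: [0.1, 1.2, -0.1]
opening: 0.0595
grip_force: 0.0
```

Emit:
play_rows(
  series=[
    [0.7,[0,-1,0],[0,0,-0.35]],
    [0.7,[0,-1,0],[0,0,-0.35]],
    [0.7,[0,-1,0],[0,0,0]],
    [0.7,[0,-1,0],[0,0,0]],
    [0.7,[0,0,0],[0,0,0]],
    [0.7,[0,0,0],[0,0,0]],
  ],
)

```text
t: 1.9
tool_pos: [0.4472, 0.1668, 0.3511]
tool_rot: [0.153, -3.138, -0.001]
contact_force: [-1.3, 1.0, -0.1]
opening: 0.0599
grip_force: 0.0
```

Run:
```python
from h import *
import pickle
need(.55,.13,.35,5.7)
d=snap('wrist','w1.png'); pickle.dump(d,open('w1.pkl','wb')); print(d[1],d[2].round(3))
```

```text
t 1.90 pos [0.4472 0.1668 0.3511] yaw 5.58 q6 -1.47 tilt [-0.0004  0.0004] open 0.0599 gf 0.0 F [-1.3  1.  -0.1]
turn units -0.015 ; shift units [-1.972 -0.937  0.021]
[[332.01320266   0.         320.75784134]
 [  0.         332.01320266 203.51268944]
 [  0.           0.           1.        ]] [[-0.097  0.96   0.263  0.38 ]
 [ 0.995  0.094  0.026  0.16 ]
 [-0.     0.264 -0.964  0.495]
 [ 0.     0.     0.     1.   ]]
```

View pics/w1.png

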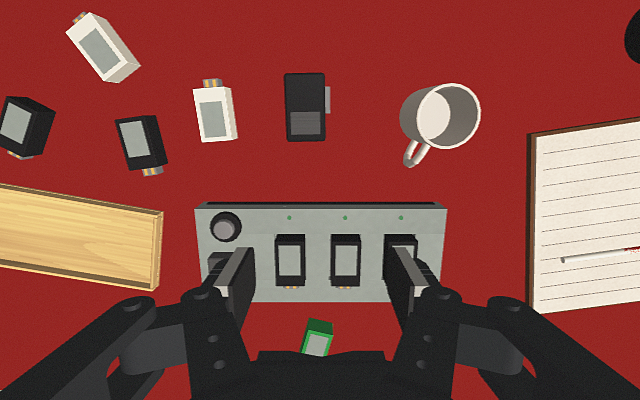

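Emit:
play_rows(
  series=[
    [1,[1,0.2,-0.4],[0,0,0]],
    [1,[0.7,0.2,0],[0,0,0]],
    [1,[0,0,0],[0,0,0]],
    [1,[0,0,0],[0,0,0]],
  ],
)

```text
t: 2.45
tool_pos: [0.361, 0.1789, 0.3711]
tool_rot: [-0.156, 3.138, -0.0]
contact_force: [1.1, -0.2, 0.4]
opening: 0.0856
grip_force: 0.0
```

Run:
```python
from h import *
import pickle
need(.55,.13,.35,5.7)
d=snap('wrist','w2.png'); pickle.dump(d,open('w2.pkl','wb')); print(d[2].round(3))
im,K,T=d
c=im[100:340,100:500]; cv2.imwrite('pics/w2c.png',cv2.resize(c,(800,480)))
```

```text
t 2.45 pos [0.361  0.1789 0.3711] yaw 5.69 q6 -1.40 tilt [ 0.     -0.0001] open 0.0856 gf 0.0 F [ 1.1 -0.2  0.4]
turn units -0.001 ; shift units [-3.665 -1.349  0.422]
[[-0.099  0.96   0.264  0.294]
 [ 0.995  0.096  0.026  0.172]
 [-0.001  0.265 -0.964  0.515]
 [ 0.     0.     0.     1.   ]]
```

View pics/w2c.png

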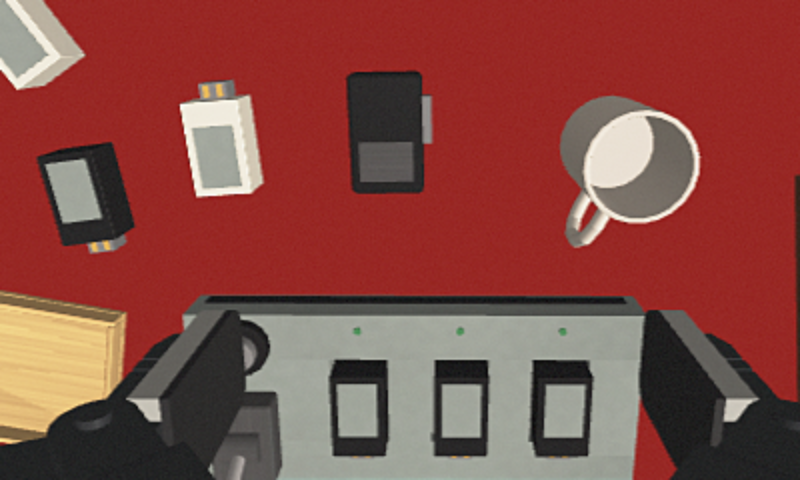

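Run:
```python
from h import *
import pickle
im,K,T=pickle.load(open('w2.pkl','rb'))
w=cv2.cvtColor(im,cv2.COLOR_BGR2GRAY)
u=np.array([np.cos(np.radians(5.7)),np.sin(np.radians(5.7))]); v=np.array([-u[1],u[0]])
for c0 in (280,330.5,381):
    sub=w[295:325,int(c0)-20:int(c0)+21].astype(float)
    # left/right black edges by row: dark run extremes
    L=[];Rr=[]
    for r in sub:
        d=np.where(r<75)[0]; L.append(d.min()-.5);Rr.append(d.max()+.5)
    l,r=int(c0)-20+np.array(L),int(c0)-20+np.array(Rr); rows=np.arange(295,325)
    pl=ray(K,T,np.c_[l,rows],.062)[:,:2]; pr=ray(K,T,np.c_[r,rows],.062)[:,:2]
    col=w[275:340,int(c0)-9:int(c0)+9].astype(float)
    print(np.median(col[:,:4],1).astype(int)[:20].tolist(),np.median(col,1).astype(int)[-22:].tolist())
    print('left v',np.percentile(pl@v,[20,50,80]).round(4),'right v',np.percentile(pr@v,[20,50,80]).round(4),'width',(np.median(pr@v)-np.median(pl@v)).round(4), 'mid v',(np.median(pr@v)+np.median(pl@v))/2)
    # window
m=(w>140)&(w<200)
for c0 in (280,330,381):
  for r in (326,327,328,329): print(c0,r,(ray(K,T,[(c0,r)],.062)[0,:2]@u).round(4), end=' ')
# LEDs
g=cv2.inRange(cv2.cvtColor(im,cv2.COLOR_BGR2HSV),(45,80,40),(85,255,255)); g[:255]=0;g[275:]=0
n,_,_,ce=cv2.connectedComponentsWithStats(g); print(ce); q=ray(K,T,ce[1:],.04)[:,:2]; print(q, q@u,q@v)
```

```text
[164, 162, 162, 171, 138, 11, 22, 27, 26, 25, 26, 26, 26, 30, 45, 38, 20, 155, 168, 162] [104, 29, 37, 41, 41, 39, 40, 40, 36, 25, 133, 157, 165, 162, 162, 162, 161, 160, 162, 162, 164, 172]
left v [0.0555 0.056  0.0566] right v [0.0993 0.0996 0.1   ] width 0.0437 mid v 0.07780853801775303
[165, 163, 163, 166, 185, 10, 21, 24, 25, 27, 26, 24, 23, 27, 43, 40, 25, 140, 169, 162] [143, 28, 37, 38, 40, 40, 41, 39, 37, 24, 139, 157, 166, 164, 163, 164, 163, 163, 163, 163, 164, 171]
left v [0.1353 0.1353 0.1354] right v [0.1768 0.177  0.1773] width 0.0417 mid v 0.15617508742179098
[158, 159, 159, 165, 183, 11, 21, 23, 24, 24, 28, 28, 24, 23, 44, 38, 27, 113, 167, 160] [145, 27, 37, 40, 40, 40, 39, 41, 39, 28, 95, 151, 161, 158, 159, 159, 158, 157, 158, 157, 159, 163]
left v [0.2103 0.2108 0.2114] right v [0.2559 0.2563 0.2568] width 0.0456 mid v 0.23355638222089642
280 326 0.634 280 327 0.6358 280 328 0.6377 280 329 0.6395 330 326 0.634 330 327 0.6358 330 328 0.6376 330 329 0.6395 381 326 0.634 381 327 0.6358 381 328 0.6376 381 329 0.6395 [[319.49901358 199.49357554]
 [278.125      265.125     ]
 [329.66666667 265.22222222]
 [381.         265.5       ]]
[[0.52983115 0.12852554]
 [0.52199231 0.20871024]
 [0.51449156 0.28861383]] [0.53997656 0.54014041 0.54061274] [0.07526735 0.15583414 0.23608763]
```

Run:
```python
from h import *
import pickle
D=pickle.load(open('d0.pkl','rb'))
for n,uv in(('top',(262,145,332,240)),('scene',(290,215,390,275))):
    a,b,c,d=uv; 
for z in(.06,.07,.08,.09,.1):
    print(z,ray(*D['top'][1:],[(296,175)],z)[0],ray(*D['scene'][1:],[(328,246)],z)[0])
t=D['top'][0][155:235,260:345]; s=D['scene'][0][215:285,300:390]
cv2.imwrite('pics/tip.png',np.hstack([cv2.resize(t,(400,376),interpolation=2),cv2.resize(s,(400,376),interpolation=2)]))
```

```text
0.06 [0.65225086 0.05427813 0.06      ] [0.62508917 0.03087826 0.06      ]
0.07 [0.65093914 0.05349185 0.07      ] [0.62908787 0.03384544 0.07      ]
0.08 [0.64962742 0.05270558 0.08      ] [0.63308658 0.03681263 0.08      ]
0.09 [0.6483157  0.05191931 0.09      ] [0.63708528 0.03977981 0.09      ]
0.1 [0.64700399 0.05113303 0.1       ] [0.64108398 0.04274699 0.1       ]
```

View pics/tip.png

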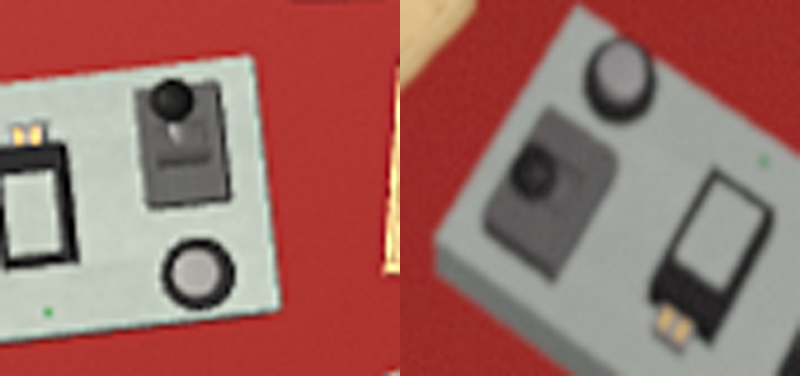

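Emit:
play_rows(
  series=[
    [0,[-0.9,-0.5,0.2],[0,0,0]],
    [0,[-0.9,-0.5,0.4],[0,0,0]],
    [0,[-0.9,-0.5,0.6],[0,0,0]],
    [0,[-0.9,-0.5,0.6],[0,0,0]],
    [0,[-0.9,-0.5,0.6],[0,0,0]],
    [0,[-0.9,-0.5,0.6],[0,0,0]],
    [0,[-0.9,-0.12,0.6],[0,0,0]],
    [0,[-0.16,0,0.4],[0,0,0]],
  ],
)

```text
t: 3.5
tool_pos: [0.6986, 0.0534, 0.1664]
tool_rot: [0.151, -3.133, -0.001]
contact_force: [-0.3, -0.1, 0.3]
opening: 0.0
grip_force: 0.0
```

Emit:
play_rows(
  series=[
    [0,[0,0.05,0.86],[0,0,0]],
    [0,[0,0,0.86],[0,0,0]],
    [0,[0.4,0,0],[0,0,0]],
    [0,[0.4,0,0],[0,0,0]],
    [0,[0.35,0,0],[0,0,0]],
    [0,[0.3,0,0],[0,0,0]],
    [0,[0.22,0,0],[0,0,0]],
    [0,[0,0,0],[0,0,0]],
  ],
)

```text
t: 4.5
tool_pos: [0.6238, 0.0504, 0.0891]
tool_rot: [-0.151, 3.109, 0.003]
contact_force: [30.4, 5.6, -11.4]
opening: -0.0001
grip_force: 14.8
```

Emit:
play_rows(
  series=[
    [0,[-0.4,0,0],[0,0,0]],
    [0,[-0.6,0,-1],[0,0,0]],
    [0.6,[0,0,-1],[0,0,0]],
    [0.6,[0.6,-1,-1],[0,0,0]],
    [0.6,[0.6,-1,-1],[0,0,0]],
    [0.6,[0.6,-1,0],[0,0,0]],
    [0.6,[0.6,0,0],[0,0,0]],
  ],
)

```text
t: 5.38
tool_pos: [0.5675, -0.0903, 0.2672]
tool_rot: [-0.148, 3.137, -0.002]
contact_force: [-0.3, 0.7, -0.3]
opening: 0.0509
grip_force: 0.0
```

Run:
```python
from h import *
import pickle
D=snap('top','t1.png'); W=snap('wrist','w3.png'); pickle.dump((D,W),open('d1.pkl','wb'))
need(.5835,.2150,.15,5.7)
a=D[0][150:300,170:480]; b=W[0]
cv2.imwrite('pics/t1c.png',np.vstack([cv2.resize(a,(620,300)),cv2.resize(b,(480,300))[:, :].copy() if 0 else np.pad(cv2.resize(b,(480,300)),((0,0),(0,140),(0,0)))]))
```

```text
t 5.47 pos [ 0.5663 -0.0883  0.2665] yaw 5.48 q6 -1.95 tilt [-0.001   0.0001] open 0.0517 gf 0.0 F [0.9 0.4 0.3]
turn units -0.028 ; shift units [-0.947  6.002  2.33 ]
```

View pics/t1c.png

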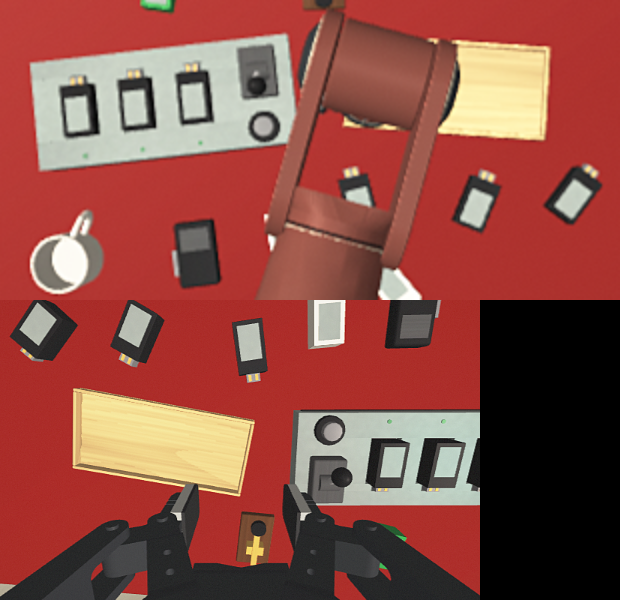

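Run:
```python
from h import *
import pickle
D0=pickle.load(open('d0.pkl','rb'))['top']; D,W=pickle.load(open('d1.pkl','rb'))
for d in(D0,D):
    g=cv2.cvtColor(d[0],cv2.COLOR_BGR2GRAY); m=(g<38).astype('uint8')*255; m[:165]=0;m[202:]=0;m[:,:286]=0;m[:,312:]=0
    n,_,s,c=cv2.connectedComponentsWithStats(m)
    for i in range(1,n):
        if s[i,4]>15: p=ray(d[1],d[2],[c[i]],.09)[0]; print(c[i],s[i,4],p,p[0]*.995+p[1]*.0993)
# tray in W: bright wood mask
im,K,T=W
h=cv2.cvtColor(im,cv2.COLOR_BGR2HSV); m=cv2.inRange(h,(12,40,110),(32,190,255)); m[260:]=0; m[:, :80]=0; m[:,345:]=0
cs,_=cv2.findContours(m,0,2); c=max(cs,key=cv2.contourArea); r=cv2.approxPolyDP(c,8,True)[:,0]; print(r.tolist())
q=ray(K,T,r,.022)[:,:2]; print(q.round(4).tolist()); print(q.mean(0), [np.linalg.norm(q[i]-q[i-1]).round(4) for i in range(len(q))])
# packs
red=((h[...,0]<12)|(h[...,0]>168))&(h[...,1]>120)
g=cv2.cvtColor(im,cv2.COLOR_BGR2GRAY)
win=cv2.inRange(h,(60,0,110),(110,60,215)); win[100:]=0
for c in cv2.findContours(win,0,2)[0]:
    if cv2.contourArea(c)>150: rr=cv2.minAreaRect(c); print('win',rr,ray(K,T,[rr[0]],.034)[0].round(4), ray(K,T,cv2.boxPoints(rr),.034)[:,:2].round(3).tolist())
```

```text
[297.07142857 176.33333333] 42 [0.64469398 0.04909718 0.09      ] 0.64634586379728
[299.25       192.55555556] 36 [0.60123779 0.04372711 0.09      ] 0.6025737013573409
[[97, 118], [98, 224], [320, 259], [338, 160]]
[[0.5273, -0.3477], [0.6554, -0.3568], [0.6761, -0.0797], [0.5488, -0.0705]]
[ 0.60190225 -0.2136681 ] [np.float64(0.278), np.float64(0.1284), np.float64(0.2779), np.float64(0.1276)]
```

Run:
```python
from h import *
need(.5915,.1354,.15,5.7)
```

```text
t 5.47 pos [ 0.5663 -0.0883  0.2665] yaw 5.48 q6 -1.95 tilt [-0.001   0.0001] open 0.0517 gf 0.0 F [0.9 0.4 0.3]
turn units -0.028 ; shift units [-0.949  4.402  2.33 ]
```

Emit:
play_rows(
  series=[
    [0.72,[-0.2,0.9,0],[0,0,-0.028]],
    [0.72,[-0.2,0.9,0.2],[0,0,0]],
    [0.72,[-0.2,0.9,0.4],[0,0,0]],
    [0.72,[-0.2,0.9,0.6],[0,0,0]],
    [0.72,[-0.149,0.802,1],[0,0,0]],
    [0.72,[0,0,0.13],[0,0,0]],
    [0.72,[0,0,0],[0,0,0]],
    [0.72,[0,0,0],[0,0,0]],
  ],
)

```text
t: 6.48
tool_pos: [0.5947, 0.1343, 0.1539]
tool_rot: [-0.158, 3.134, -0.0]
contact_force: [0.5, -0.1, 0.3]
opening: 0.0614
grip_force: 0.0
```

Run:
```python
from h import *
need(.5915,.1354,.042,5.7)
W=snap('wrist','w4.png')
cv2.imwrite('pics/w4c.png',W[0][130:400,180:500])
```

```text
t 6.47 pos [0.5947 0.1343 0.1539] yaw 5.77 q6 -1.57 tilt [0.0035 0.0001] open 0.0614 gf 0.0 F [ 0.5 -0.1  0.3]
turn units 0.008 ; shift units [0.07  0.03  2.238]
```

View pics/w4c.png

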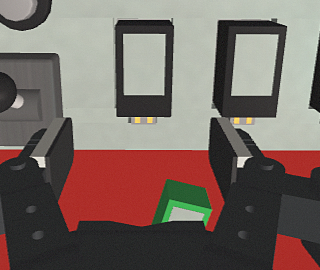

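```bash
cat >> h.py <<'E'
def edges(prof,lo):
    """subpixel crossings of a 1-D profile at midlevels where it steps"""
    g=np.gradient(cv2.GaussianBlur(prof.reshape(1,-1).astype(np.float32),(0,0),0.8).ravel()); 
    return [(round(lo+i+0.5*(g[i-1]-g[i+1])/(g[i-1]-2*g[i]+g[i+1]),2),round(float(g[i]),0)) for i in range(1,len(g)-1) if abs(g[i])>12 and abs(g[i])>=abs(g[i-1]) and abs(g[i])>abs(g[i+1])]
E
python3 - <<'E'
from h import *
im=cv2.imread('pics/w4.png'); g=cv2.cvtColor(im,cv2.COLOR_BGR2GRAY)
print('row mid', edges(g[185:215,280:370].mean(0),280))
print('col window', edges(g[140:260,315:335].mean(1),140))
print('col left border', edges(g[140:260,297:301].mean(1),140), edges(g[140:260,345:349].mean(1),140))
E
```

```text
row mid [(np.float32(294.91), -45.0), (np.float32(303.01), 54.0), (np.float32(344.37), -49.0), (np.float32(352.24), 53.0)]
col window [(np.float32(149.39), -63.0), (np.float32(163.26), 57.0), (np.float32(224.77), -59.0), (np.float32(246.53), 58.0)]
col left border [(np.float32(149.68), -47.0), (np.float32(246.47), 60.0)] [(np.float32(149.39), -63.0), (np.float32(246.78), 58.0)]
```

```bash
cat >> h.py <<'E'
A=np.radians(5.7); U=np.array([np.cos(A),np.sin(A)]); V=np.array([-U[1],U[0]])
def uv(p): p=np.atleast_2d(p)[:,:2]; return np.c_[p@U,p@V].round(4)
def tf(o=None):
    o=o or obs(); W=np.eye(4); W[:3,:3]=R.from_rotvec(o['tool_rot']).as_matrix(); W[:3,3]=o['tool_pos']; return W
E
python3 - <<'E'
from h import *
import pickle
D,Wo=pickle.load(open('d1.pkl','rb')); K=Wo[1]
HE=np.array(imaging.get_image('wrist')['hand_eye']); T=tf()@HE; pickle.dump((K,HE),open('k.pkl','wb'))
print('far end',uv(ray(K,T,[(323.6,246.6)],.062)),'sides',uv(ray(K,T,[(294.9,200),(352.2,200)],.062)),'tcp',uv(obs()['tool_pos']))
print('win far/near',uv(ray(K,T,[(323.6,163.3),(323.6,224.8)],.062)))
# slot corner lines: charger far edge
E
```

```text
far end [[0.6371 0.0765]] sides [[0.6003 0.0553]
 [0.6002 0.0974]] tcp [[0.6051 0.0744]]
win far/near [[0.5732 0.0763]
 [0.6195 0.0764]]
```

Emit:
play_rows(
  series=[
    [0.72,[0.07,0.04,0.7],[0,0,0]],
    [0.72,[0,0,0.7],[0,0,0]],
    [0.72,[0,0,0.5],[0,0,0]],
    [0.72,[0,0,0.34],[0,0,0]],
    [0.72,[0,0,0],[0,0,0]],
    [0.3,[0,0,0],[0,0,0]],
    [0.3,[0,0,0],[0,0,0]],
    [0.3,[0,0,0],[0,0,0]],
  ],
  force=25,
)

```text
t: 7.58
tool_pos: [0.591, 0.1366, 0.0415]
tool_rot: [-0.159, 3.134, 0.0]
contact_force: [0.8, -0.1, 4.3]
opening: 0.0412
grip_force: 26.5
```

Run:
```python
from h import *
need(.5915,.1354,.042,5.7); print(uv(obs()['tool_pos']))
```

```text
t 7.58 pos [0.591  0.1366 0.0415] yaw 5.82 q6 -1.57 tilt [0.0031 0.0002] open 0.0412 gf 26.5 F [ 0.8 -0.1  4.3]
turn units 0.015 ; shift units [-0.007 -0.025 -0.01 ]
[[0.6017 0.0772]]
```

Emit:
play_rows(
  series=[
    [0.3,[0,0,-0.4],[0,0,0]],
    [0.3,[0,0,-0.8],[0,0,0]],
    [0.3,[0,0,-1],[0,0,0]],
    [0.3,[0,0,-0.4],[0,0,0]],
    [0.3,[0,-0.5,0],[0,0,0.64]],
    [0.3,[0,-0.5,0],[0,0,0.64]],
    [0.3,[0,0,0],[0,0,0]],
  ],
)

```text
t: 8.45
tool_pos: [0.5918, 0.0855, 0.1687]
tool_rot: [-0.124, -3.137, 0.0]
contact_force: [0.6, 0.3, -1.0]
opening: 0.0414
grip_force: 26.0
```

Run:
```python
from h import *
im=snap('wrist','w5.png')[0]
cv2.imwrite('pics/w5c.png',im[130:400,180:500])
need(.5916,-.2952,.17,-4.4)
```

```text
t 8.50 pos [0.5918 0.0864 0.1688] yaw -4.44 q6 -1.47 tilt [-0.0019  0.0004] open 0.0419 gf 26.0 F [-0.6  0.3 -1.6]
turn units -0.004 ; shift units [-0.581 -7.609 -0.027]
```

View pics/w5c.png

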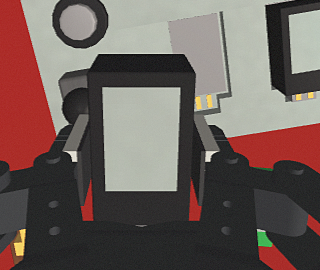

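Emit:
play_rows(
  series=[
    [0.3,[-0.072,-0.95,0],[0,0,0]],
    [0.3,[-0.072,-0.95,0],[0,0,0]],
    [0.3,[-0.072,-0.95,0],[0,0,0]],
    [0.3,[-0.072,-0.95,0],[0,0,0]],
    [0.3,[-0.072,-0.95,0],[0,0,0]],
    [0.3,[-0.072,-0.95,0.4],[0,0,0]],
    [0.3,[-0.072,-0.95,0.6],[0,0,0]],
    [0.3,[-0.072,-0.95,0.8],[0,0,0]],
  ],
)

```text
t: 9.5
tool_pos: [0.593, -0.2954, 0.0798]
tool_rot: [0.118, 3.137, -0.001]
contact_force: [1.0, 0.9, -1.3]
opening: 0.0417
grip_force: 26.1
```

```bash
cat >> h.py <<'E'
import pickle,os
KK,HE=pickle.load(open('k.pkl','rb'))
def held(f, ztop=-.0205):
    g=cv2.cvtColor(cv2.imread('pics/'+f),cv2.COLOR_BGR2GRAY)
    r=edges(g[180:345,300:345].mean(1),180); c=edges(g[240:300,260:385].mean(0),260)
    T=HE
    def p(u,v): 
        d=T[:3,:3]@np.linalg.inv(KK)@[u,v,1]; return (T[:3,3]+d*((ztop-T[2,3])/d[2]))[:2].round(4)
    print('rows',[(x,y,p(322,x)[0]) for x,y in r]); print('cols',[(x,y,p(x,270)[1]) for x,y in c])
E
python3 - <<'E'
from h import *
held('w5.png'); need(.5916,-.2952,.0205,-4.4)
E
```

```text
rows [(np.float32(183.57), -66.0, np.float64(0.0412)), (np.float32(216.92), 57.0, np.float64(0.0279)), (np.float32(320.77), -58.0, np.float64(-0.0185))]
cols [(np.float32(283.38), 47.0, np.float64(-0.0153)), (np.float32(358.17), -46.0, np.float64(0.0152))]
t 9.50 pos [ 0.593  -0.2954  0.0798] yaw -4.31 q6 -2.07 tilt [ 0.0023 -0.0008] open 0.0417 gf 26.1 F [ 1.   0.9 -1.3]
turn units 0.011 ; shift units [0.032 0.002 1.185]
```

Emit:
play_rows(
  series=[
    [0.3,[0.03,0,0.6],[0,0,0]],
    [0.3,[0,0,0.4],[0,0,0]],
    [0.3,[0,0,0.18],[0,0,0]],
    [0.3,[0,0,0],[0,0,0]],
    [0.68,[0,0,0],[0,0,0]],
    [0.68,[0,0,0],[0,0,0]],
    [0.68,[0,0,-0.5],[0,0,0]],
    [0.68,[0,0,-1],[0,0,0]],
  ],
)

```text
t: 10.5
tool_pos: [0.5889, -0.2933, 0.0944]
tool_rot: [-0.121, -3.135, -0.004]
contact_force: [0.4, -0.5, 1.0]
opening: 0.0582
grip_force: 0.0
```

Run:
```python
from h import *
need(.5835,.2150,.18,5.7)
```

```text
t 10.50 pos [ 0.5889 -0.2933  0.0944] yaw -4.42 q6 -2.07 tilt [-0.004   0.0026] open 0.0582 gf 0.0 F [ 0.4 -0.5  1. ]
turn units -1.264 ; shift units [-0.895 10.131 -1.685]
```

Emit:
play_rows(
  series=[
    [0.72,[0,0,-0.85],[0,0,-0.632]],
    [0.72,[0,0,-0.83],[0,0,-0.632]],
    [0.72,[-0.1,1,0],[0,0,0]],
    [0.72,[-0.1,1,0],[0,0,0]],
    [0.72,[-0.1,1,0],[0,0,0]],
    [0.72,[-0.1,1,0],[0,0,0]],
    [0.72,[-0.1,1,0],[0,0,0]],
    [0.72,[-0.1,1,0],[0,0,0]],
  ],
)

```text
t: 11.5
tool_pos: [0.5907, 0.0088, 0.181]
tool_rot: [-0.156, 3.136, -0.001]
contact_force: [0.4, 0.4, -0.2]
opening: 0.0617
grip_force: 0.0
```

Emit:
play_rows(
  series=[
    [0.72,[-0.1,1,0],[0,0,0]],
    [0.72,[-0.1,1,0],[0,0,0]],
    [0.72,[-0.1,1,0.2],[0,0,0]],
    [0.72,[0,1,0.4],[0,0,0]],
    [0.72,[0,0.13,0],[0,0,0]],
    [0.72,[0,0,0],[0,0,0]],
    [0.72,[0,0,0],[0,0,0]],
  ],
)

```text
t: 12.38
tool_pos: [0.5858, 0.2131, 0.151]
tool_rot: [-0.154, 3.136, -0.0]
contact_force: [0.5, 0.2, 0.1]
opening: 0.0618
grip_force: 0.0
```

```bash
cat >> h.py <<'E'
def below(f, ztop=.062):
    o=obs(); im=snap('wrist',f)[0]; T=tf(o)@HE; g=cv2.cvtColor(im,cv2.COLOR_BGR2GRAY)
    cpx=None
    h=cv2.cvtColor(im,cv2.COLOR_BGR2HSV); w=cv2.inRange(g,120,215); w[h[...,1]>60]=0; w[:130]=0; w[260:]=0; w[:,:240]=0; w[:,400:]=0
    res=[]
    for c in cv2.findContours(w,cv2.RETR_CCOMP,2)[0]:
        r=cv2.minAreaRect(c)
        q=ray(KK,T,cv2.boxPoints(r),ztop)[:,:2]; s=sorted([np.linalg.norm(q[0]-q[1]),np.linalg.norm(q[1]-q[2])])
        if .026<s[0]<.036 and .04<s[1]<.052:
            l=q[1]-q[0] if np.linalg.norm(q[1]-q[0])>.038 else q[2]-q[1]; a=np.degrees(np.arctan2(l[1],l[0]))
            a=(a+90)%180-90; e=np.array([np.cos(np.radians(a)),np.sin(np.radians(a))])
            cen=q.mean(0)+e*.0057; print('win',np.round(r[0],1),np.round(s,4),'yaw %.2f pack centre'%a,cen.round(4),'uv',uv(cen)); res.append((cen,a))
    return res
E
python3 - <<'E'
from h import *
below('w6.png'); need(.5835,.2150,.042,5.7); print(uv(obs()['tool_pos']))
E
```

```text
win [325.  196.5] [0.0296 0.0455] yaw 6.77 pack centre [0.5834 0.216 ] uv [[0.602 0.157]]
t 12.43 pos [0.5858 0.213  0.1509] yaw 5.60 q6 -1.44 tilt [0.0017 0.0001] open 0.0614 gf 0.0 F [ 0.2 -0.4  0.2]
turn units -0.012 ; shift units [0.046 0.044 2.177]
[[0.6041 0.1538]]
```

Emit:
play_rows(
  series=[
    [0.72,[0.045,0.05,0.7],[0,0,0]],
    [0.72,[0,0,0.7],[0,0,0]],
    [0.72,[0,0,0.5],[0,0,0]],
    [0.72,[0,0,0.28],[0,0,0]],
    [0.72,[0,0,0],[0,0,0]],
    [0.3,[0,0,0],[0,0,0]],
    [0.3,[0,0,0],[0,0,0]],
    [0.3,[0,0,0],[0,0,0]],
  ],
  force=25,
)

```text
t: 13.42
tool_pos: [0.5838, 0.2166, 0.0425]
tool_rot: [-0.156, 3.135, 0.0]
contact_force: [-0.4, -0.8, 3.3]
opening: 0.0416
grip_force: 27.1
```

Emit:
play_rows(
  series=[
    [0.3,[0,0,-0.4],[0,0,0]],
    [0.3,[0,0,-0.8],[0,0,0]],
    [0.3,[0,0,-1],[0,0,0]],
    [0.3,[0,0,-0.4],[0,0,0]],
    [0.3,[0,-0.5,0],[0,0,0.63]],
    [0.3,[0,-0.5,0],[0,0,0.63]],
    [0.3,[0,0,0],[0,0,0]],
  ],
)

```text
t: 14.3
tool_pos: [0.5845, 0.1653, 0.1696]
tool_rot: [-0.123, -3.137, 0.001]
contact_force: [0.3, 0.5, -1.8]
opening: 0.0415
grip_force: 26.4
```

Run:
```python
from h import *
snap('wrist','w7.png'); held('w7.png')
need(.5979,-.2134,.17,-4.4)
```

```text
rows [(np.float32(182.0), -63.0, np.float64(0.0418)), (np.float32(214.67), 57.0, np.float64(0.0289)), (np.float32(318.27), -57.0, np.float64(-0.0173))]
cols [(np.float32(283.77), 48.0, np.float64(-0.0151)), (np.float32(357.85), -46.0, np.float64(0.0151))]
t 14.35 pos [0.5846 0.1662 0.1697] yaw -4.40 q6 -1.34 tilt [-0.002   0.0002] open 0.0414 gf 26.4 F [ 0.1  0.2 -1.4]
turn units -0.000 ; shift units [-8.480e-01 -7.548e+00 -7.000e-03]
```

Emit:
play_rows(
  series=[
    [0.3,[-0.106,-0.943,0],[0,0,0]],
    [0.3,[-0.106,-0.943,0],[0,0,0]],
    [0.3,[-0.106,-0.943,0],[0,0,0]],
    [0.3,[-0.106,-0.943,0],[0,0,0]],
    [0.3,[-0.106,-0.943,0],[0,0,0]],
    [0.3,[-0.106,-0.943,0.4],[0,0,0]],
    [0.3,[-0.106,-0.943,0.6],[0,0,0]],
    [0.3,[-0.106,-0.943,0.8],[0,0,0]],
  ],
)

```text
t: 15.35
tool_pos: [0.5998, -0.2137, 0.0808]
tool_rot: [0.117, 3.137, -0.001]
contact_force: [0.6, -0.8, -1.1]
opening: 0.0416
grip_force: 26.5
```

Emit:
play_rows(
  series=[
    [0.3,[0.03,0,0.6],[0,0,0]],
    [0.3,[0,0,0.4],[0,0,0]],
    [0.3,[0,0,0.18],[0,0,0]],
    [0.3,[0,0,0],[0,0,0]],
    [0.66,[0,0,0],[0,0,0]],
    [0.66,[0,0,0],[0,0,0]],
    [0.66,[0,0,-0.5],[0,0,0]],
    [0.66,[0,0,-1],[0,0,0]],
  ],
)

```text
t: 16.35
tool_pos: [0.5956, -0.2119, 0.0956]
tool_rot: [-0.12, -3.135, -0.003]
contact_force: [0.5, 0.3, 0.5]
opening: 0.0564
grip_force: 0.0
```

Run:
```python
from h import *
need(.5756,.2946,.15,5.7)
```

```text
t 16.35 pos [ 0.5956 -0.2119  0.0956] yaw -4.38 q6 -1.95 tilt [-0.0041  0.002 ] open 0.0564 gf 0.0 F [0.5 0.3 0.5]
turn units -1.260 ; shift units [-0.603 10.122 -1.065]
```

Emit:
play_rows(
  series=[
    [0.72,[0,0,-0.85],[0,0,-0.63]],
    [0.72,[0,0,-0.83],[0,0,-0.63]],
    [0.72,[-0.06,1,0],[0,0,0]],
    [0.72,[-0.06,1,0],[0,0,0]],
    [0.72,[-0.06,1,0],[0,0,0]],
    [0.72,[-0.06,1,0],[0,0,0]],
    [0.72,[-0.06,1,0],[0,0,0]],
    [0.72,[-0.06,1,0],[0,0,0]],
  ],
)

```text
t: 17.35
tool_pos: [0.5855, 0.0893, 0.1821]
tool_rot: [-0.156, 3.135, -0.0]
contact_force: [1.0, -0.2, -0.5]
opening: 0.0618
grip_force: 0.0
```

Emit:
play_rows(
  series=[
    [0.72,[-0.06,1,0],[0,0,0]],
    [0.72,[-0.06,1,0],[0,0,0]],
    [0.72,[-0.06,1,0.2],[0,0,0]],
    [0.72,[-0.06,1,0.4],[0,0,0]],
    [0.72,[0,0.12,0],[0,0,0]],
    [0.72,[0,0,0],[0,0,0]],
    [0.72,[0,0,0],[0,0,0]],
  ],
)

```text
t: 18.23
tool_pos: [0.5776, 0.2928, 0.152]
tool_rot: [-0.154, 3.136, 0.0]
contact_force: [0.2, 0.5, 1.3]
opening: 0.0618
grip_force: 0.0
```

Run:
```python
from h import *
below('w8.png'); need(.5756,.2946,.042,5.7); print(uv(obs()['tool_pos']))
```

```text
win [323.5 197. ] [0.0291 0.045 ] yaw 6.68 pack centre [0.5759 0.2947] uv [[0.6024 0.236 ]]
t 18.27 pos [0.5777 0.2927 0.1519] yaw 5.60 q6 -1.31 tilt [0.0017 0.0004] open 0.0614 gf 0.0 F [-0.2 -0.6 -0.4]
turn units -0.012 ; shift units [0.041 0.041 2.198]
[[0.6039 0.2339]]
```

Emit:
play_rows(
  series=[
    [0.72,[0.04,0.04,0.7],[0,0,0]],
    [0.72,[0,0,0.7],[0,0,0]],
    [0.72,[0,0,0.5],[0,0,0]],
    [0.72,[0,0,0.3],[0,0,0]],
    [0.72,[0,0,0],[0,0,0]],
    [0.3,[0,0,0],[0,0,0]],
    [0.3,[0,0,0],[0,0,0]],
    [0.3,[0,0,0],[0,0,0]],
  ],
  force=25,
)

```text
t: 19.27
tool_pos: [0.5759, 0.296, 0.0426]
tool_rot: [-0.156, 3.135, 0.001]
contact_force: [-0.8, -0.3, 4.9]
opening: 0.0415
grip_force: 26.8
```

Emit:
play_rows(
  series=[
    [0.3,[0,0,-0.4],[0,0,0]],
    [0.3,[0,0,-0.8],[0,0,0]],
    [0.3,[0,0,-1],[0,0,0]],
    [0.3,[0,0,-0.4],[0,0,0]],
    [0.3,[0,-0.5,0],[0,0,0.63]],
    [0.3,[0,-0.5,0],[0,0,0.63]],
    [0.3,[0,-1,0],[0,0,0]],
    [0.3,[0,-1,0],[0,0,0]],
  ],
)

```text
t: 20.27
tool_pos: [0.5687, 0.1448, 0.1696]
tool_rot: [-0.119, -3.137, 0.001]
contact_force: [0.6, -0.5, -1.8]
opening: 0.0415
grip_force: 26.1
```

Run:
```python
from h import *
snap('wrist','w9.png'); held('w9.png'); D=snap('top','t2.png')
need(.6042,-.1316,.17,-4.4)
```

```text
rows [(np.float32(182.55), -59.0, np.float64(0.0416)), (np.float32(215.42), 58.0, np.float64(0.0285)), (np.float32(318.77), -59.0, np.float64(-0.0175))]
cols [(np.float32(283.66), 47.0, np.float64(-0.0152)), (np.float32(357.74), -47.0, np.float64(0.015))]
t 20.38 pos [0.5687 0.1422 0.1695] yaw -4.64 q6 -1.37 tilt [-0.0026 -0.0019] open 0.0413 gf 26.3 F [ 0.4  0.1 -1. ]
turn units -0.030 ; shift units [-1.128e+00 -5.406e+00 -2.000e-03]
```

Emit:
play_rows(
  series=[
    [0.3,[-0.188,-0.9,0],[0,0,0]],
    [0.3,[-0.188,-0.9,0],[0,0,0]],
    [0.3,[-0.188,-0.9,0],[0,0,0]],
    [0.3,[-0.188,-0.9,0],[0,0,0]],
    [0.3,[-0.188,-0.9,0.3],[0,0,0]],
    [0.3,[-0.188,-0.9,0.7],[0,0,0]],
    [0.3,[0,0,0.8],[0,0,0]],
    [0.3,[0,0,0.4],[0,0,0]],
  ],
)

```text
t: 21.38
tool_pos: [0.6032, -0.1267, 0.057]
tool_rot: [-0.121, -3.134, -0.003]
contact_force: [0.0, 1.1, -2.0]
opening: 0.0414
grip_force: 26.5
```

Emit:
play_rows(
  series=[
    [0.3,[0.02,0,0.4],[0,0,0]],
    [0.3,[0,0,0.25],[0,0,0]],
    [0.3,[0,0,0.13],[0,0,0]],
    [0.3,[0,0,0],[0,0,0]],
    [0.64,[0,0,0],[0,0,0]],
    [0.64,[0,0,0],[0,0,0]],
    [0.64,[0,0,-0.5],[0,0,0]],
    [0.64,[0,0,-1],[0,0,0]],
  ],
)

```text
t: 22.38
tool_pos: [0.6026, -0.1269, 0.0954]
tool_rot: [-0.12, -3.135, -0.002]
contact_force: [0.9, -0.1, 0.1]
opening: 0.0546
grip_force: 0.0
```

Run:
```python
from h import *
D=pickle.load(open('d1.pkl','rb'))[1]; im=cv2.imread('pics/t2.png'); Dt=pickle.load(open('d0.pkl','rb'))['top']
g=cv2.cvtColor(im,cv2.COLOR_BGR2GRAY); h=cv2.cvtColor(im,cv2.COLOR_BGR2HSV)
w=((g>110)&(h[...,1]<60)).astype('uint8')*255; w[:225]=0;w[300:]=0;w[:,:300]=0;w[:,490:]=0
for c in cv2.findContours(w,0,2)[0]:
    if cv2.contourArea(c)>30:
        r=cv2.minAreaRect(c); print(np.round(r[0],1),np.round(r[1],1),round(r[2],1),ray(Dt[1],Dt[2],[r[0]],.034)[0,:2].round(4))
need(.45,-.24,.25,-15)
```

```text
[365.6 292.9] [26.5 15.6] 50.2 [ 0.3292 -0.1304]
[312.1 270.3] [30.  15.8] 79.4 [0.3922 0.0148]
[407.7 253.7] [11.9 17.5] 21.8 [ 0.4339 -0.2475]
[349.5 252.4] [17.5 11.6] 74.7 [ 0.4395 -0.0885]
[456.1 249.1] [11.4 17.2] 36.9 [ 0.4447 -0.3795]
t 22.38 pos [ 0.6026 -0.1269  0.0954] yaw -4.40 q6 -1.82 tilt [-0.0047  0.0016] open 0.0546 gf 0.0 F [ 0.9 -0.1  0.1]
turn units 1.326 ; shift units [ 2.378 -2.973 -3.082]
```

Run:
```python
from h import *
need(.445,-.087,.122,15)
```

```text
t 22.38 pos [ 0.6026 -0.1269  0.0954] yaw -4.40 q6 -1.82 tilt [-0.0047  0.0016] open 0.0546 gf 0.0 F [ 0.9 -0.1  0.1]
turn units -2.424 ; shift units [ 2.84   1.588 -0.516]
```

Emit:
play_rows(
  series=[
    [0.72,[0,0,-0.52],[0,0,-0.808]],
    [0.72,[0,0,0],[0,0,-0.808]],
    [0.72,[0,0,0],[0,0,-0.808]],
    [0.72,[0.9,0.5,0],[0,0,0]],
    [0.72,[0.9,0.5,0],[0,0,0]],
    [0.72,[0.9,0.5,0],[0,0,0]],
    [0.72,[0.14,0.09,0],[0,0,0]],
    [0.72,[0,0,0],[0,0,0]],
  ],
)

```text
t: 23.38
tool_pos: [0.4474, -0.0877, 0.1238]
tool_rot: [-0.41, 3.112, -0.002]
contact_force: [0.4, 0.2, 0.1]
opening: 0.0616
grip_force: 0.0
```

Run:
```python
from h import *
o=obs(); r=below('a1.png',.034)
need(*(r[0][0] if r else (.445,-.087)),.016,r[0][1] if r else 15)
cv2.imwrite('pics/a1c.png',cv2.imread('pics/a1.png')[100:400,150:500])
```

```text
win [322.5 197. ] [0.0299 0.0464] yaw 13.07 pack centre [ 0.4457 -0.0872] uv [[ 0.4348 -0.1311]]
t 23.43 pos [ 0.448  -0.0879  0.124 ] yaw 15.00 q6 -2.19 tilt [ 0.0027 -0.0009] open 0.0614 gf 0.0 F [ 0.7 -0.2  0.4]
turn units 0.241 ; shift units [0.046 0.026 2.16 ]
```

View pics/a1c.png

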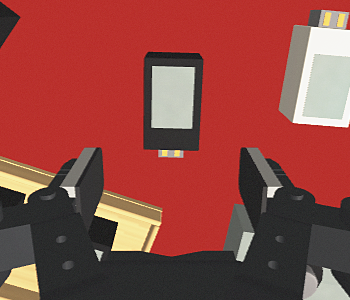

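Emit:
play_rows(
  series=[
    [0.72,[0.046,0.026,0],[0,0,0.24]],
    [0.72,[0,0,0.7],[0,0,0]],
    [0.72,[0,0,0.7],[0,0,0]],
    [0.72,[0,0,0.5],[0,0,0]],
    [0.72,[0,0,0.28],[0,0,0]],
    [0.3,[0,0,0],[0,0,0]],
    [0.3,[0,0,0],[0,0,0]],
    [0.3,[0,0,0],[0,0,0]],
  ],
  force=25,
)

```text
t: 24.42
tool_pos: [0.4448, -0.087, 0.0147]
tool_rot: [-0.358, 3.12, -0.001]
contact_force: [0.2, -1.1, -1.5]
opening: 0.0412
grip_force: 27.8
```

Emit:
play_rows(
  series=[
    [0.3,[0,0,-0.4],[0,0,0]],
    [0.3,[0,0,-0.8],[0,0,0.3]],
    [0.3,[0,0,-1],[0,0,0.3]],
    [0.3,[0,0,-0.9],[0,0,0.3]],
    [0.3,[0,0,0],[0,0,0]],
    [0.3,[0,0,0],[0,0,0]],
  ],
)

```text
t: 25.18
tool_pos: [0.4437, -0.0866, 0.1683]
tool_rot: [0.162, -3.137, -0.0]
contact_force: [-0.2, 0.6, -2.4]
opening: 0.0418
grip_force: 27.8
```

```bash
cat >> h.py <<'E'
def bay(n,o,z,yaw=5.7):
    v={1:.2374,2:.1574,3:.0773}[n]; p=(.6026+o)*U+v*V; need(p[0],p[1],z,yaw)
E
python3 - <<'E'
from h import *
snap('wrist','a2.png'); held('a2.png',-.019)
bay(3,0,.15)
E
```

```text
rows [(np.float32(186.14), -26.0, np.float64(0.0399)), (np.float32(219.65), 67.0, np.float64(0.0263)), (np.float32(323.33), -67.0, np.float64(-0.0208))]
cols [(np.float32(283.33), 55.0, np.float64(-0.0155)), (np.float32(358.13), -56.0, np.float64(0.0154))]
t 25.23 pos [ 0.4431 -0.0864  0.1672] yaw 5.89 q6 -2.03 tilt [-0.0023  0.0009] open 0.0416 gf 27.8 F [-0.2  0.4 -1.3]
turn units 0.024 ; shift units [-3.406  4.145  0.342]
```

Emit:
play_rows(
  series=[
    [0.3,[-0.67,0.83,0],[0,0,0.024]],
    [0.3,[-0.67,0.83,0],[0,0,0]],
    [0.3,[-0.67,0.83,0],[0,0,0]],
    [0.3,[-0.67,0.83,0.34],[0,0,0]],
    [0.3,[-0.68,0.82,0.7],[0,0,0]],
    [0.3,[0,0,0.5],[0,0,0]],
    [0.3,[0,0,0],[0,0,0]],
    [0.3,[0,0,0],[0,0,0]],
  ],
)

```text
t: 26.22
tool_pos: [0.5896, 0.1347, 0.0922]
tool_rot: [0.155, -3.137, 0.0]
contact_force: [0.4, 0.1, -0.4]
opening: 0.0414
grip_force: 27.8
```

Run:
```python
from h import *
print(uv(obs()['tool_pos'])); bay(3,-.0022,.043); snap('wrist','a3.png'); held('a3.png',-.0205)
```

```text
[[0.6001 0.0755]]
t 26.23 pos [0.5896 0.1347 0.0922] yaw 5.66 q6 -1.57 tilt [-0.0008 -0.0001] open 0.0414 gf 27.8 F [ 0.4  0.1 -0.4]
turn units -0.004 ; shift units [-0.007  0.036  0.984]
rows [(np.float32(186.04), -50.0, np.float64(0.0402)), (np.float32(219.67), 54.0, np.float64(0.0268)), (np.float32(323.27), -53.0, np.float64(-0.0198))]
cols [(np.float32(283.34), 43.0, np.float64(-0.0153)), (np.float32(358.09), -45.0, np.float64(0.0152))]
```

Emit:
play_rows(
  series=[
    [0.3,[-0.005,0.036,0.4],[0,0,0]],
    [0.3,[0,0,0.2],[0,0,0]],
    [0.3,[0,0,0.15],[0,0,0]],
    [0.3,[0,0,0.08],[0,0,0]],
    [0.3,[0,0,0.06],[0,0,0]],
    [0.3,[0,0,0],[0,0,0]],
  ],
)

```text
t: 27.02
tool_pos: [0.5901, 0.1368, 0.0479]
tool_rot: [0.156, -3.138, 0.0]
contact_force: [-0.5, -1.0, -1.9]
opening: 0.0416
grip_force: 27.8
```

Emit:
play_rows(
  series=[
    [0.3,[0,0,0.07],[0,0,0]],
    [0.3,[0,0,0],[0,0,0]],
    [0.55,[0,0,0],[0,0,0]],
    [0.68,[0,0,0],[0,0,0]],
    [0.68,[0,0,-0.3],[0,0,0]],
    [0.68,[0,0,-0.9],[0,0,0]],
    [0.68,[0,0,-0.9],[0,0,0]],
    [0.68,[0,0,0],[0,0,0]],
  ],
)

```text
t: 28.02
tool_pos: [0.5937, 0.1375, 0.1566]
tool_rot: [-0.156, 3.126, 0.001]
contact_force: [-0.4, 0.5, 0.2]
opening: 0.0577
grip_force: 0.0
```

Run:
```python
from h import *
below('a4.png',.062); D=snap('top','t3.png'); g=cv2.cvtColor(D[0],cv2.COLOR_BGR2GRAY); h=cv2.cvtColor(D[0],cv2.COLOR_BGR2HSV)
w=((g>110)&(h[...,1]<60)).astype('uint8')*255; w[:225]=0;w[300:]=0;w[:,:300]=0;w[:,490:]=0
for c in cv2.findContours(w,0,2)[0]:
    if cv2.contourArea(c)>30:
        r=cv2.minAreaRect(c); print(np.round(r[0],1),np.round(r[1],1),round(r[2],1),ray(D[1],D[2],[r[0]],.034)[0,:2].round(4))
need(.439,-.2495,.122,-21.8)
```

```text
win [320.5 194. ] [0.0295 0.0458] yaw 6.66 pack centre [0.592  0.1371] uv [[0.6027 0.0776]]
[365.6 292.9] [26.5 15.5] 50.2 [ 0.3293 -0.1305]
[312.1 270.3] [30.  15.8] 79.4 [0.3922 0.0148]
[407.7 253.7] [11.9 17.5] 21.8 [ 0.4339 -0.2475]
[456.1 249.1] [11.4 17.2] 36.9 [ 0.4447 -0.3795]
t 28.12 pos [0.5905 0.1371 0.1509] yaw 5.70 q6 -1.56 tilt [0.0022 0.0003] open 0.0577 gf 0.0 F [-0.2 -0.5 -0.9]
turn units 3.437 ; shift units [-0.056 -8.305  0.569]
```

Emit:
play_rows(
  series=[
    [0.72,[0,0,-0.3],[0,0,0.859]],
    [0.72,[0,0,0],[0,0,0.859]],
    [0.72,[0,0,0],[0,0,0.859]],
    [0.72,[0,0,0],[0,0,0.859]],
    [0.72,[0,-1,0],[0,0,0]],
    [0.72,[0,-1,0],[0,0,0]],
    [0.72,[0,-1,0],[0,0,0]],
    [0.72,[0,-1,0],[0,0,0]],
  ],
)

```text
t: 29.12
tool_pos: [0.5139, -0.0497, 0.1625]
tool_rot: [-0.593, -3.082, -0.0]
contact_force: [0.1, -0.5, 0.3]
opening: 0.0616
grip_force: 0.0
```

Emit:
play_rows(
  series=[
    [0.72,[0,-1,0.2],[0,0,0]],
    [0.72,[0,-1,0.3],[0,0,0]],
    [0.72,[-0.05,-1,0.3],[0,0,0]],
    [0.72,[0,-1,0],[0,0,0]],
    [0.72,[0,-0.3,0],[0,0,0]],
    [0.72,[0,0,0],[0,0,0]],
    [0.72,[0,0,0],[0,0,0]],
  ],
)

```text
t: 30.0
tool_pos: [0.4385, -0.2481, 0.124]
tool_rot: [-0.592, -3.085, -0.001]
contact_force: [0.2, -0.3, 0.8]
opening: 0.0616
grip_force: 0.0
```

Run:
```python
from h import *
r=below('b1.png',.034)
need(*(r[0][0] if r else (.439,-.2495)),.015,r[0][1] if r else -21.8)
```

```text
t 30.05 pos [ 0.4387 -0.248   0.1241] yaw -21.70 q6 -1.85 tilt [-0.0002  0.0007] open 0.0617 gf 0.0 F [ 0.3  0.2 -0.4]
turn units 0.013 ; shift units [-0.018 -0.026  2.183]
```

Window not detected; look.

View pics/b1.png

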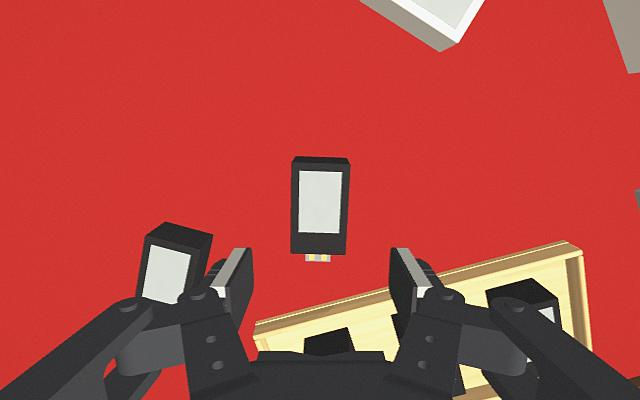

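```bash
sed -i 's/inRange(g,120,215)/inRange(g,120,255)/' h.py
python3 - <<'E'
from h import *
r=below('b1.png',.034)
need(*(r[0][0] if r else (.439,-.2495)),.015,r[0][1] if r else -21.8)
E
```

```text
win [319.3 201.3] [0.0302 0.0465] yaw -24.27 pack centre [ 0.4396 -0.2499] uv [[ 0.4127 -0.2923]]
t 30.10 pos [ 0.4387 -0.2481  0.1243] yaw -21.69 q6 -1.85 tilt [-0.0001  0.0004] open 0.0619 gf 0.0 F [-0.2 -0.3  0.1]
turn units 0.323 ; shift units [-0.032 -0.026  2.186]
```

Emit:
play_rows(
  series=[
    [0.72,[-0.03,-0.027,0],[0,0,0.2]],
    [0.72,[0,0,0.7],[0,0,0]],
    [0.72,[0,0,0.7],[0,0,0]],
    [0.72,[0,0,0.5],[0,0,0]],
    [0.72,[0,0,0.29],[0,0,0]],
    [0.3,[0,0,0],[0,0,0]],
    [0.3,[0,0,0],[0,0,0]],
    [0.3,[0,0,0],[0,0,0]],
  ],
  force=25,
)

```text
t: 31.1
tool_pos: [0.4398, -0.2515, 0.0159]
tool_rot: [0.637, 3.075, -0.001]
contact_force: [-0.4, -0.3, -1.5]
opening: 0.0412
grip_force: 28.2
```

Emit:
play_rows(
  series=[
    [0.3,[0,0,-0.4],[0,0,0]],
    [0.3,[0,0,-0.8],[0,0,-0.8]],
    [0.3,[0,0,-1],[0,0,-0.8]],
    [0.3,[0,0,-0.9],[0,0,-0.8]],
    [0.3,[0,0,0],[0,0,-0.8]],
    [0.3,[0,0,0],[0,0,-0.425]],
    [0.3,[0,0,0],[0,0,0]],
  ],
)

```text
t: 31.98
tool_pos: [0.4392, -0.2512, 0.1705]
tool_rot: [-0.152, 3.137, -0.001]
contact_force: [-0.5, -0.7, -1.6]
opening: 0.0408
grip_force: 28.2
```

Run:
```python
from h import *
snap('wrist','b2.png'); held('b2.png')
bay(2,0,.1)
```

```text
rows [(np.float32(183.0), -27.0, np.float64(0.0414)), (np.float32(215.64), 69.0, np.float64(0.0285)), (np.float32(319.3), -68.0, np.float64(-0.0178))]
cols [(np.float32(283.78), 59.0, np.float64(-0.0151)), (np.float32(357.82), -56.0, np.float64(0.0151))]
t 32.02 pos [ 0.4392 -0.2511  0.1702] yaw 5.54 q6 -2.33 tilt [ 0.0004 -0.0004] open 0.0415 gf 28.2 F [ 0.1 -0.7 -1.8]
turn units -0.019 ; shift units [-3.811  9.019  1.402]
```

Emit:
play_rows(
  series=[
    [0.3,[-0.38,0.9,0],[0,0,-0.02]],
    [0.3,[-0.38,0.9,0],[0,0,0]],
    [0.3,[-0.38,0.9,0],[0,0,0]],
    [0.3,[-0.38,0.9,0],[0,0,0]],
    [0.3,[-0.38,0.9,0],[0,0,0]],
    [0.3,[-0.38,0.9,0],[0,0,0]],
    [0.3,[-0.38,0.9,0],[0,0,0]],
    [0.3,[-0.38,0.9,0],[0,0,0]],
  ],
)

```text
t: 33.02
tool_pos: [0.5547, 0.1239, 0.1699]
tool_rot: [-0.157, 3.137, -0.0]
contact_force: [1.1, -0.6, -1.5]
opening: 0.0415
grip_force: 28.2
```

Emit:
play_rows(
  series=[
    [0.3,[-0.38,0.9,0.4],[0,0,0]],
    [0.3,[-0.385,0.92,0.6],[0,0,0]],
    [0.3,[0,0,0.4],[0,0,0]],
    [0.3,[0,0,0],[0,0,0]],
    [0.3,[0,0,0],[0,0,0]],
  ],
)

```text
t: 33.65
tool_pos: [0.5838, 0.2158, 0.1009]
tool_rot: [-0.156, 3.137, 0.0]
contact_force: [0.2, -0.4, -1.6]
opening: 0.0414
grip_force: 28.2
```

Run:
```python
from h import *
bay(2,-.0003,.044)
```

```text
t 33.65 pos [0.5838 0.2158 0.1009] yaw 5.68 q6 -1.44 tilt [0.0012 0.0001] open 0.0414 gf 28.2 F [ 0.2 -0.4 -1.6]
turn units -0.002 ; shift units [0.002 0.012 1.138]
```

Emit:
play_rows(
  series=[
    [0.3,[0,0.012,0.5],[0,0,0]],
    [0.3,[0,0,0.3],[0,0,0]],
    [0.3,[0,0,0.15],[0,0,0]],
    [0.3,[0,0,0.08],[0,0,0]],
    [0.3,[0,0,0],[0,0,0]],
  ],
)

```text
t: 34.28
tool_pos: [0.5835, 0.2167, 0.0486]
tool_rot: [-0.157, 3.137, -0.002]
contact_force: [0.7, -2.9, -2.1]
opening: 0.0419
grip_force: 28.0
```

Emit:
play_rows(
  series=[
    [0.3,[0,0,0.08],[0,0,0]],
    [0.3,[0,0,0],[0,0,0]],
    [0.55,[0,0,0],[0,0,0]],
    [0.68,[0,0,0],[0,0,0]],
    [0.68,[0,0,-0.3],[0,0,0]],
    [0.68,[0,0,-0.9],[0,0,0]],
    [0.68,[0,0,-0.9],[0,0,0]],
    [0.68,[0,0,0],[0,0,0]],
  ],
)

```text
t: 35.28
tool_pos: [0.5867, 0.2185, 0.1567]
tool_rot: [-0.158, 3.126, 0.004]
contact_force: [0.6, 0.4, -0.4]
opening: 0.0581
grip_force: 0.0
```

Run:
```python
from h import *
below('b4.png',.062); D=snap('top','t4.png'); g=cv2.cvtColor(D[0],cv2.COLOR_BGR2GRAY); h=cv2.cvtColor(D[0],cv2.COLOR_BGR2HSV)
w=((g>110)&(h[...,1]<60)).astype('uint8')*255; w[:225]=0;w[300:]=0;w[:,:300]=0;w[:,490:]=0
for c in cv2.findContours(w,0,2)[0]:
    if cv2.contourArea(c)>30:
        r=cv2.minAreaRect(c); print(np.round(r[0],1),np.round(r[1],1),round(r[2],1),ray(D[1],D[2],[r[0]],.034)[0,:2].round(4))
need(.4492,-.383,.122,-36.9)
```

```text
win [318.5 193. ] [0.0295 0.0457] yaw 6.65 pack centre [0.5844 0.2168] uv [[0.6031 0.1577]]
[365.6 292.9] [26.5 15.6] 50.2 [ 0.3292 -0.1304]
[312.1 270.3] [30.  15.8] 79.4 [0.3922 0.0148]
[456.1 249.1] [11.4 17.2] 36.9 [ 0.4447 -0.3795]
t 35.38 pos [0.5837 0.2176 0.1511] yaw 5.78 q6 -1.43 tilt [0.0024 0.0008] open 0.0584 gf 0.0 F [-0.8 -0.4  0.4]
turn units 5.335 ; shift units [ -5.06  -11.223   0.566]
```

Emit:
play_rows(
  series=[
    [0.72,[0.324,-0.973,-0.3],[0,0,0]],
    [0.72,[0.324,-0.973,0],[0,0,0]],
    [0.72,[0.324,-0.973,0],[0,0,0]],
    [0.72,[0.324,-0.973,0],[0,0,0]],
    [0.72,[0.324,-0.973,0],[0,0,0]],
    [0.72,[0.324,-0.973,0],[0,0,0]],
    [0.72,[0.324,-0.973,0],[0,0,0]],
    [0.72,[0.324,-0.973,0],[0,0,0]],
  ],
)

```text
t: 36.38
tool_pos: [0.4919, -0.1839, 0.1628]
tool_rot: [0.158, -3.135, -0.003]
contact_force: [0.9, 0.3, -0.0]
opening: 0.0619
grip_force: 0.0
```

Emit:
play_rows(
  series=[
    [0.72,[0.324,-0.973,0],[0,0,0]],
    [0.72,[0.324,-0.973,0],[0,0,0]],
    [0.72,[0.324,-0.973,0],[0,0,0]],
    [0.72,[0.324,-0.973,0],[0,0,0]],
    [0.72,[0,0,0.3],[0,0,0.9]],
    [0.72,[0,0,0.3],[0,0,0.9]],
    [0.72,[0,0,0.26],[0,0,0.9]],
    [0.72,[0,0,0],[0,0,0.9]],
  ],
)

```text
t: 37.38
tool_pos: [0.4469, -0.3814, 0.1178]
tool_rot: [-0.633, -3.072, -0.006]
contact_force: [-0.1, 0.5, -0.3]
opening: 0.0616
grip_force: 0.0
```

Emit:
play_rows(
  series=[
    [0.72,[0,0,0],[0,0,0.9]],
    [0.72,[0,0,0],[0,0,0.835]],
    [0.72,[0,0,0],[0,0,0]],
    [0.72,[0,0,0],[0,0,0]],
  ],
)

```text
t: 37.88
tool_pos: [0.4481, -0.3826, 0.1205]
tool_rot: [-0.992, -2.979, -0.001]
contact_force: [0.3, -0.3, -1.0]
opening: 0.0613
grip_force: 0.0
```

Run:
```python
from h import *
r=below('c1.png',.034)
need(*(r[0][0] if r else (.4492,-.383)),.015,r[0][1] if r else -36.9)
```

```text
win [321.8 202.7] [0.0302 0.0464] yaw -39.17 pack centre [ 0.4496 -0.3832] uv [[ 0.4093 -0.4259]]
t 37.92 pos [ 0.4482 -0.3828  0.1208] yaw -36.84 q6 -1.76 tilt [-0.0007  0.0009] open 0.0616 gf 0.0 F [-0.3  0.1  0.6]
turn units 0.292 ; shift units [-0.029  0.01   2.116]
```

Emit:
play_rows(
  series=[
    [0.72,[-0.03,0.01,0],[0,0,0.2]],
    [0.72,[0,0,0.7],[0,0,0]],
    [0.72,[0,0,0.7],[0,0,0]],
    [0.72,[0,0,0.45],[0,0,0]],
    [0.72,[0,0,0.27],[0,0,0]],
    [0.3,[0,0,0],[0,0,0]],
    [0.3,[0,0,0],[0,0,0]],
    [0.3,[0,0,0],[0,0,0]],
  ],
  force=25,
)

```text
t: 38.92
tool_pos: [0.4505, -0.3841, 0.0165]
tool_rot: [1.036, 2.964, -0.001]
contact_force: [-1.0, -0.5, -1.1]
opening: 0.0413
grip_force: 28.5
```

Emit:
play_rows(
  series=[
    [0.3,[0,0,-0.4],[0,0,0]],
    [0.3,[0,0,-0.8],[0,0,-0.8]],
    [0.3,[0,0,-1],[0,0,-0.8]],
    [0.3,[0,0,-0.9],[0,0,-0.8]],
    [0.3,[0,0,0],[0,0,-0.8]],
    [0.3,[0,0,0],[0,0,-0.8]],
    [0.3,[0,0,0],[0,0,-0.8]],
    [0.3,[0,0,0],[0,0,-0.72]],
  ],
)

```text
t: 39.92
tool_pos: [0.4502, -0.3838, 0.1725]
tool_rot: [-0.16, 3.136, -0.003]
contact_force: [-0.1, -0.4, -1.5]
opening: 0.0411
grip_force: 28.5
```

Emit:
play_rows(
  series=[
    [0.3,[0,0,0],[0,0,0]],
    [0.3,[0,0,0],[0,0,0]],
  ],
)

```text
t: 40.17
tool_pos: [0.4501, -0.3837, 0.1714]
tool_rot: [-0.153, 3.137, -0.002]
contact_force: [-0.7, 0.0, -0.9]
opening: 0.0415
grip_force: 28.5
```

Run:
```python
from h import *
snap('wrist','c2.png'); held('c2.png')
bay(1,0,.1)
```

```text
rows [(np.float32(181.28), -25.0, np.float64(0.0421)), (np.float32(213.41), 69.0, np.float64(0.0294)), (np.float32(316.78), -70.0, np.float64(-0.0166))]
cols [(np.float32(283.88), 58.0, np.float64(-0.0151)), (np.float32(357.66), -57.0, np.float64(0.015))]
t 40.23 pos [ 0.4501 -0.3837  0.1712] yaw 5.58 q6 -2.50 tilt [ 0.0007 -0.0007] open 0.0415 gf 28.5 F [-0.1 -0.5 -2.6]
turn units -0.015 ; shift units [-3.857 13.279  1.416]
```

Emit:
play_rows(
  series=[
    [0.3,[-0.277,0.948,0],[0,0,-0.015]],
    [0.3,[-0.277,0.948,0],[0,0,0]],
    [0.3,[-0.277,0.948,0],[0,0,0]],
    [0.3,[-0.277,0.948,0],[0,0,0]],
    [0.3,[-0.277,0.948,0],[0,0,0]],
    [0.3,[-0.277,0.948,0],[0,0,0]],
    [0.3,[-0.277,0.948,0],[0,0,0]],
    [0.3,[-0.277,0.948,0],[0,0,0]],
  ],
)

```text
t: 41.22
tool_pos: [0.5224, 0.0064, 0.1709]
tool_rot: [-0.156, 3.137, -0.0]
contact_force: [0.6, -0.2, -0.5]
opening: 0.0414
grip_force: 28.5
```

Emit:
play_rows(
  series=[
    [0.3,[-0.277,0.948,0],[0,0,0]],
    [0.3,[-0.277,0.948,0],[0,0,0]],
    [0.3,[-0.277,0.948,0],[0,0,0]],
    [0.3,[-0.277,0.948,0.3],[0,0,0]],
    [0.3,[-0.277,0.948,0.5],[0,0,0]],
    [0.3,[-0.27,0.955,0.6],[0,0,0]],
    [0.3,[0,0,0],[0,0,0]],
    [0.3,[0,0,0],[0,0,0]],
  ],
)

```text
t: 42.22
tool_pos: [0.576, 0.2963, 0.1006]
tool_rot: [-0.158, 3.138, -0.001]
contact_force: [0.7, -0.6, -2.0]
opening: 0.0416
grip_force: 28.5
```

Run:
```python
from h import *
bay(1,.0007,.0445)
```

```text
t 42.23 pos [0.576  0.2963 0.1006] yaw 5.76 q6 -1.31 tilt [ 0.0001 -0.0005] open 0.0416 gf 28.5 F [ 0.7 -0.6 -2. ]
turn units 0.007 ; shift units [-0.014 -0.003  1.122]
```

Emit:
play_rows(
  series=[
    [0.3,[-0.014,0,0.5],[0,0,0]],
    [0.3,[0,0,0.3],[0,0,0]],
    [0.3,[0,0,0.15],[0,0,0]],
    [0.3,[0,0,0.08],[0,0,0]],
    [0.3,[0,0,0],[0,0,0]],
  ],
)

```text
t: 42.85
tool_pos: [0.5768, 0.2962, 0.0492]
tool_rot: [-0.158, 3.137, -0.001]
contact_force: [0.3, -0.2, -2.2]
opening: 0.0415
grip_force: 28.5
```

Emit:
play_rows(
  series=[
    [0.3,[0,0,0.07],[0,0,0]],
    [0.3,[0,0,0],[0,0,0]],
    [0.55,[0,0,0],[0,0,0]],
    [0.68,[0,0,0],[0,0,0]],
    [0.68,[0,0,-0.3],[0,0,0]],
    [0.68,[0,0,-0.9],[0,0,0]],
    [0.68,[0,0,-0.9],[0,0,0]],
    [0.68,[0,0,0],[0,0,0]],
  ],
)

```text
t: 43.85
tool_pos: [0.58, 0.298, 0.158]
tool_rot: [-0.158, 3.126, 0.006]
contact_force: [0.2, -0.6, -0.2]
opening: 0.0579
grip_force: 0.0
```

Run:
```python
from h import *
below('c4.png',.062); D=snap('top','t5.png'); S=snap('scene','s5.png')
a=cv2.resize(D[0][130:310,170:480],(775,450)); cv2.imwrite('pics/t5c.png',a)
print(uv(obs()['tool_pos'])); need(.5,-.0,.3)
```

```text
win [318.5 191.5] [0.0296 0.0451] yaw 6.64 pack centre [0.5769 0.2963] uv [[0.6035 0.2375]]
[[0.6029 0.2378]]
t 44.00 pos [0.5763 0.2965 0.1504] yaw 5.77 q6 -1.31 tilt [-0.0003  0.    ] open 0.0579 gf 0.0 F [-0.3 -0.7 -0.5]
turn units 0.000 ; shift units [ 2.116 -5.746 -2.991]
```

View pics/t5c.png

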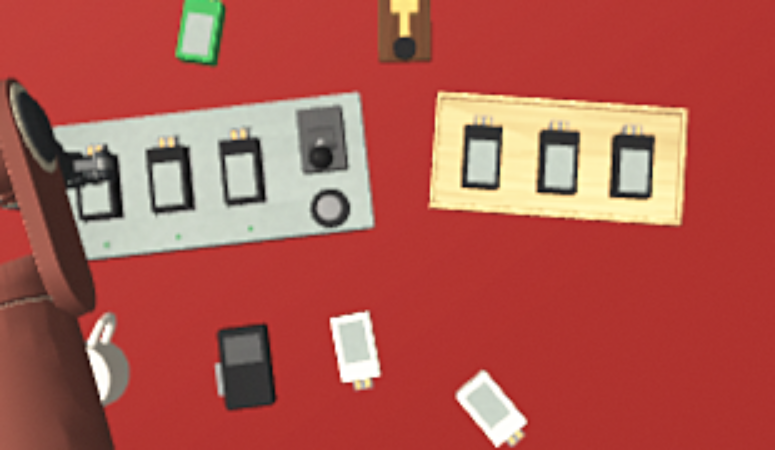

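Emit:
play_rows(
  series=[
    [0.3,[0.43,0,0],[0,0,0]],
    [0,[0.43,-0.8,0],[0,0,0]],
    [0,[0,-0.85,0],[0,0,0]],
    [0,[0,-0.85,0],[0,0,0]],
    [0,[0,-0.85,0],[0,0,0]],
    [0,[0,-0.85,0],[0,0,0]],
    [0,[0,-0.836,0],[0,0,0]],
    [0,[0,0,0],[0,0,0]],
  ],
)

```text
t: 45.0
tool_pos: [0.5583, 0.0395, 0.1487]
tool_rot: [0.152, -3.135, -0.0]
contact_force: [-0.0, 0.2, 0.2]
opening: 0.0003
grip_force: 0.0
```

Run:
```python
from h import *
print(uv(obs()['tool_pos'])); p=.634*U-.014*V; need(*p,.082,5.7)
```

```text
[[ 0.5594 -0.0161]]
t 45.00 pos [0.5583 0.0395 0.1487] yaw 5.54 q6 -1.73 tilt [-0.0031 -0.    ] open 0.0003 gf 0.0 F [-0.   0.2  0.2]
turn units -0.019 ; shift units [-1.495  0.042  1.329]
```

Emit:
play_rows(
  series=[
    [0,[0,0.04,0.7],[0,0,0]],
    [0,[0,0,0.63],[0,0,0]],
    [0,[-0.4,0,0],[0,0,0]],
    [0,[-0.4,0,0],[0,0,0]],
    [0,[-0.35,0,0],[0,0,0]],
    [0,[-0.25,0,0],[0,0,0]],
    [0,[-0.1,0,0],[0,0,0]],
    [0,[0,0,0],[0,0,0]],
  ],
)

```text
t: 46.0
tool_pos: [0.6225, 0.0515, 0.0814]
tool_rot: [0.159, -3.106, 0.0]
contact_force: [-35.5, -4.3, 20.7]
opening: -0.0
grip_force: 20.9
```

Emit:
play_rows(
  series=[
    [0,[0,0,0],[0,0,0]],
    [0,[0.5,0,0],[0,0,0]],
    [0,[0.5,0,-0.5],[0,0,0]],
    [0,[1,0,-0.5],[0,0,0]],
    [0,[1,0,-0.5],[0,0,0]],
    [0,[0.5,0,0],[0,0,0]],
    [0,[0,0,0],[0,0,0]],
  ],
)

```text
t: 46.88
tool_pos: [0.4583, 0.0342, 0.1584]
tool_rot: [-0.159, 3.137, 0.001]
contact_force: [0.7, -0.1, -0.2]
opening: -0.0
grip_force: 0.0
```

Run:
```python
from h import *
W=snap('wrist','e1.png'); D=snap('top','t6.png'); print(uv(obs()['tool_pos']))
need(*(.55*U-.0147*V),.075,5.7)
cv2.imwrite('pics/e1c.png',np.hstack([cv2.resize(D[0][150:250,180:340],(400,250)),cv2.resize(W[0],(400,250))]))
d=D; g=cv2.cvtColor(d[0],cv2.COLOR_BGR2GRAY); m=(g<38).astype('uint8')*255; m[:165]=0;m[202:]=0;m[:,:286]=0;m[:,312:]=0
n,_,s,c=cv2.connectedComponentsWithStats(m)
for i in range(1,n):
    if s[i,4]>15: p=ray(d[1],d[2],[c[i]],.09)[0]; print(c[i],s[i,4],uv(p))
```

```text
[[ 0.4608 -0.0118]]
t 46.98 pos [0.4597 0.034  0.1585] yaw 5.79 q6 -1.76 tilt [0.     0.0003] open -0.0000 gf 0.0 F [ 0.2 -0.7 -0.1]
turn units 0.012 ; shift units [-1.784 -0.059  1.671]
[296.92307692 174.66666667] 39 [[ 0.6509 -0.0153]]
```

View pics/e1c.png

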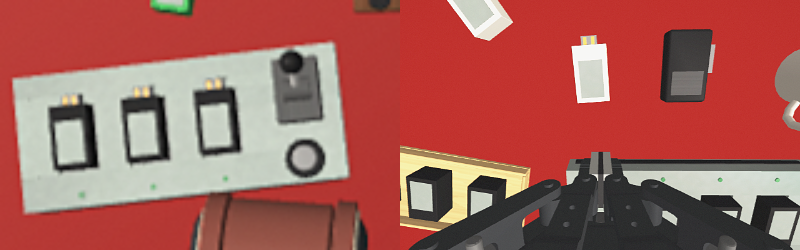

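Emit:
play_rows(
  series=[
    [0,[-0.9,-0.03,0],[0,0,0]],
    [0,[-0.884,-0.03,0],[0,0,0]],
    [0,[0,0,0.9],[0,0,0]],
    [0,[0,0,0.77],[0,0,0]],
    [0,[0,0,0.2],[0,0,0]],
    [0,[0,0,0],[0,0,0]],
  ],
)

```text
t: 47.72
tool_pos: [0.5487, 0.0397, 0.0649]
tool_rot: [0.158, -3.136, -0.0]
contact_force: [-0.5, 0.4, 0.5]
opening: -0.0001
grip_force: 0.0
```

Emit:
play_rows(
  series=[
    [0,[0,0,0.08],[0,0,0]],
    [0,[0,0,0.08],[0,0,0]],
    [0,[0,0,0],[0,0,0]],
  ],
)

```text
t: 48.1
tool_pos: [0.55, 0.0395, 0.059]
tool_rot: [-0.158, 3.134, -0.001]
contact_force: [1.2, 1.4, 3.9]
opening: -0.0
grip_force: 1.5
```

Emit:
play_rows(
  series=[
    [0,[0,0,0.06],[0,0,0]],
    [0,[0,0,0.06],[0,0,0]],
    [0,[0,0,0],[0,0,0]],
  ],
)

```text
t: 48.48
tool_pos: [0.5502, 0.0395, 0.0557]
tool_rot: [-0.158, 3.135, -0.001]
contact_force: [-6.5, 0.0, 21.6]
opening: -0.0
grip_force: 10.8
```

Emit:
play_rows(
  series=[
    [0,[0,0,0.02],[0,0,0]],
    [0,[0,0,0],[0,0,0]],
    [0,[0,0,-0.4],[0,0,0]],
    [0,[0,0,-0.8],[0,0,0]],
    [0,[0.6,0,-0.8],[0,0,0]],
    [0,[0.8,0,-0.8],[0,0,0]],
    [0,[0.6,0,0],[0,0,0]],
    [0,[0,0,0],[0,0,0]],
  ],
)

```text
t: 49.48
tool_pos: [0.4473, 0.0295, 0.19]
tool_rot: [0.157, -3.137, 0.0]
contact_force: [0.9, -0.1, -0.5]
opening: 0.0001
grip_force: 0.0
```

Run:
```python
from h import *
W=snap('wrist','e2.png'); D=snap('top','t7.png'); o=obs(); print(o['t'],o['tool_pos'],o['contact_force'])
cv2.imwrite('pics/e2c.png',cv2.resize(D[0][130:310,170:480],(775,450)))
```

```text
49.575 [0.44856665 0.02954618 0.18969287] [ 0.14768456 -0.97531038 -0.23598172]
```

View pics/e2c.png

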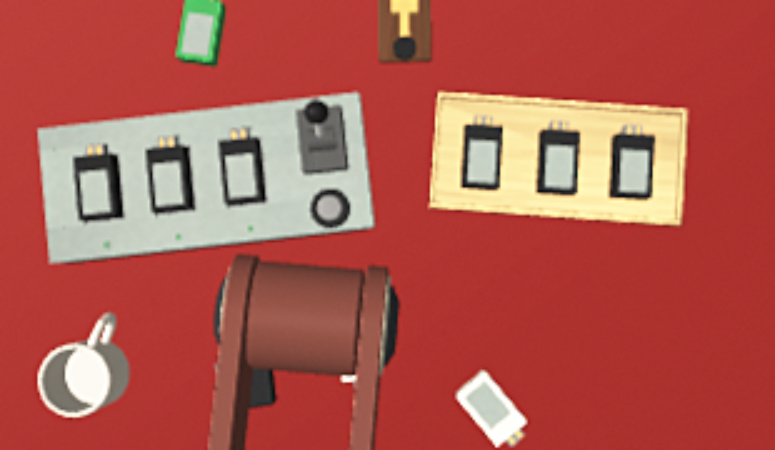

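```bash
python3 -c "
from station import ctrl
print(ctrl.finish_job())"
```

```text
the job is handed in; nothing more can be done
None
```

I handed the job in at about 50 s: three charged packs upright in the tray, three empty packs seated in the pockets, lever on, button pressed and released, bystanders not touched; the judge's verdict was not shown.

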